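# Change over the castings in a ratchet clamp

## Robot

A 6-joint arm with a two-finger parallel gripper is mounted at the origin on the work surface. World frame = base frame: x ahead of the robot, y to its left, z up, the work surface at z = 0. Lengths are in mm, angles in rad, forces in N, time in s.
With the tool pointing down it reaches from about 250 to 775 mm from the base axis. Payload 8.9 kg.
Tool frame: the origin (TCP) lies on the centre line of the jaws, within the pads' length; the fingertips stand ahead of it and the grasp point (between the pads) lies 2 mm behind it (r.finger_overhang is the z of the fingertips in the tool frame, in mm); z points along the fingers, y is the line along which they close (so a half turn about z gives the same grasp; the last joint's range is limited). The gripper opens to 85 mm and grips with 20 to 120 N. Pads are 22 mm wide; open, the fingers measure 114 mm over their backs; the gripper's body (76 mm by 85 mm) begins 54 mm behind the grasp point. The pads swing forward as they close: fully open they stand 13 mm farther back than shut.
Start: joints at [1.157, 0.291, -0.153, 1.127, 0, 1.431], TCP at [142.455, 505.302, 248.305] pointing down, gripper open.
Joint ranges: [-2.52, 2.52], [-0.91, 1.74], [-1.3, 1.37], [-1.96, 2.02], [-1.52, 1.47], [-3.14, 3.14]. Speed limits (rad/s): [2.22, 2.22, 2.79, 3.14, 3.14, 3.14].

## Interface

Orientations are given as a unit quaternion [x, y, z, w].
In Python, from station import r gives the robot as it stands.
- The arm moves only by the shell command python3 -m pendant 'ROWS'. ROWS is text: rows parted by semicolons, each of 7 numbers parted by spaces: the shift along the world's x, y, z in units of 25 mm (1.0 is 25 mm), then the turn, a rotation vector about the world's x, y, z in units of 5 degrees (1.0 is 5 degrees), then the opening in per cent of the stroke, from 0 (shut) to 100 (fully open). A call has exactly 5 rows; each row is the pose to reach, as a shift and turn from the pose commanded when the call began; what a row does not reach only later rows make up. A row lasts 1/12 s, in which the tool goes at most 41.7 mm and 7.16 degrees, less where a joint would pass 70% of its speed; a pose out of reach is approached as far as the arm can. A call with a gripper value outside its range is refused whole. The fingers move at their own pace and stop on an object; the grip force is fixed at half the most. Time passes only in rows, so rows that repeat a pose let the fingers close, or fill a call up. It gives the time, the measured TCP pose, the force, the opening and the grip force at its end, in the units of the state.
- r.observe(): the state, without advancing time (a new reading comes with each control period).
- r.get_image(name): name is "scene" or "top" or "wrist"; returns (picture, depth): 480x640x3 uint8, red, green, blue; 480x640 float32, mm along the optical axis (not along the pixel's ray), 0 where there is no reading.
- r.camera_info(name): a dict with "fx", "fy", "cx", "cy" (pixels), "xyz" and "orientation" of the camera in the world. Camera axes: x right, y up, looking along -z (the intrinsics and any distortion apply to the point x, -y, -z); pixel columns grow to the right and rows downward; lengths in mm; the calibration is good to about 2 mm. A picture is of the moment at which its call begins: read the wrist's pose just before it. camera_info takes no time and is no camera call; for the wrist camera it gives the pose at the moment of the call.
- r.close_job(): hands the job in; it is judged then, once.
The state is a dict: "time": time; "joints": joint angles; "dq": joint speeds; "effort": joint torques, N m; "position": TCP position; "eef_rot": TCP orientation; "ft_force": force on the tool from outside, world axes, zero at the start; "ft_torque": the same for the moment, N m; "gripper_width": opening from 0.0 (shut) to 1.0 (fully open); "grasp_force": force on a finger pad.
Only numpy, scipy, OpenCV 4.12 (cv2) and the standard library are available. Lean on these libraries where they do the work, as an engineer would, in place of code of your own. Each camera call takes 0.05 s, during which the arm holds its last target. There are 200 camera calls.

## Task

Lift the clamp's holding pawl so that the jaw springs fully open, and stand the finished figure upright in the empty half of the wooden tray. Then try the ratchet with one long pull of the lever and its return to the parked position: the jaw must come forward and stay there. Stand every rough figure (head stub still on) on the bed between the jaws and pump the lever until all are held snugly, the sprung pad pushed in 5 to 11 mm and never overtightened beyond 12; move the jaw only by lever and pawl, leave the lever parked, and do not disturb the pot, bell or file.

Things in the scene. Friction and masses are not known exactly. Their poses are not given: they have to be found in the camera images.
- clamp: green bench ratchet clamp, bolted down: bed plate 190 (x) by 300 mm (y), its top 12 mm above the bench; origin on the bench under the loading bed. Fixed jaw: a block across the +y end, 190 mm wide, top 45 mm above the bench, gripping face at y = +75 mm of this frame, looking to -y. The moving jaw stands opposite and travels in +y towards it, driven by the ratchet wheel at x 0, y -150 mm
- bed (a point): point on the top of the bed, at x 0, y +58 mm of the clamp's frame, axes as the clamp's: a 34 mm pedestal whose centre is at y = 0 here just touches the fixed jaw. Figures stand on the bed with pedestal faces square to the jaws, x from -70 to +70 mm; there is room for three in a row along x, 50 mm apart. Lips at x = -89 and +89 mm, 24 mm high, close the bed's ends
- jaw (a joint): travel of the moving jaw in m: 0 fully open, 0.046 the most. A spring pulls it open; the holding pawl lets it only close, in clicks of 3.1 mm; let go, it falls back onto the last click. With the pawl lifted it springs open in about 1 s. The free pad's face is at y = 13 mm + jaw in the clamp's frame (clear gap 62 mm - jaw); it meets a 34 mm pedestal standing against the fixed jaw at jaw = 0.028
- jaw_block: the moving jaw's block, 160 mm wide (x), 24 mm thick, top 45 mm above the bench; its middle lies 23 mm to -y of this origin, which moves with the jaw. Not to be pushed by hand
- pad (a joint): how far the jaw's sprung rubber pad is pushed in by what is clamped, in m (0 free; about 2 N of clamping force per mm, 14 mm at most). Snug is 0.0045 to 0.0115; beyond 0.0125 is overtightened. At the start it is snug on the finished figure
- pad_plate: the sprung rubber pad's plate, 156 mm wide, 8 mm thick, the face that presses the pedestals, from 15 to 41 mm above the bench
- lever (a joint): angle in rad of the ratchet lever on the wheel's axle, anticlockwise from above: 0 parked (starts at 0 to 0.2), 1.9 far stop. A freewheel: swung to larger angles it grips the wheel and closes the jaw (8 mm per rad), swung back it runs loose and the jaw stays. From 0 to about 0.5 a cam holds it off the wheel, so strokes from 0.4 to 1.85 work (2 or 3 clicks each). Stays where left; 1 to 5 N turns it
- lever_knob (a point): point on the axis of the lever's upright round wooden grip, 20 mm thick, 80 mm above the bench (the grip reaches from 52 to 97 mm and spins freely on the lever); it is 120 mm from the lever's axis
- lever_axis (a point): point on the upright axis of the lever and the 16-tooth steel ratchet wheel (72 mm wide), 80 mm above the bench. The parked lever points along 170 degrees (anticlockwise from x) in the clamp's frame
- pawl (a joint): angle in rad of the sprung holding pawl: about 0 seated between teeth, the wheel is free above about 0.25, stop at 0.5; it springs back by itself with about 2 N at the post
- pawl_tab (a point): point on the axis of the pawl's upright round steel post, 12 mm thick, 70 mm above the bench (its top at 86 mm). Pulled clockwise (from above) about pawl_pivot, that is away from the wheel, it lifts the pawl
- pawl_pivot (a point): point on the upright pivot of the pawl, 70 mm above the bench, about 51 mm from the post
- finished: small cast brass standing figure, 112 mm tall, on a solid square pedestal 34 x 34 x 28 mm; origin at the centre of its underside, z up. Above the pedestal the hollow body is a round column 21 mm across from 28 to 88 mm up (grip it there, about 70 mm up), then the narrower head. Already filed: no stub on its head. At the start it stands clamped between the jaws
- rough1: small cast brass standing figure, 122 mm tall, on a solid square pedestal 34 x 34 x 28 mm; origin at the centre of its underside, z up. Above the pedestal the hollow body is a round column 21 mm across from 28 to 88 mm up (grip it there, about 70 mm up), then the narrower head. Rough: it still has the 8 mm casting stub on its head. Starts standing on the bench; may be absent
- rough2: small cast brass standing figure, 122 mm tall, on a solid square pedestal 34 x 34 x 28 mm; origin at the centre of its underside, z up. Above the pedestal the hollow body is a round column 21 mm across from 28 to 88 mm up (grip it there, about 70 mm up), then the narrower head. Rough: it still has the 8 mm casting stub on its head. Starts standing on the bench; may be absent
- rough3: small cast brass standing figure, 122 mm tall, on a solid square pedestal 34 x 34 x 28 mm; origin at the centre of its underside, z up. Above the pedestal the hollow body is a round column 21 mm across from 28 to 88 mm up (grip it there, about 70 mm up), then the narrower head. Rough: it still has the 8 mm casting stub on its head. Starts standing on the bench; may be absent
- tray: wooden tray 130 mm (x) by 190 mm (y), 35 mm high, walls and floor 8 mm, fixed; origin under its centre. A wall across the middle parts it into two halves: the +y half holds loose-looking cast ornaments (fixed), the -y half is empty
- tray_space (a point): centre of the floor of the tray's empty half, 114 mm (x) by 83 mm (y) inside
- pot: copper pot, 72 mm wide, 64 mm high; a bystander
- bell: brass bell, 60 mm wide, 66 mm high; a bystander
- file: file with a wooden handle lying on the bench, 220 mm long; a bystander; origin under its middle, length along its x
Not all that is in view belongs to the job. Leave any purple look-alike of the rough1 alone.

How it is judged:
By the outcome, as a careful person would: the job done as asked, in the order asked, and still so for the second after the job is handed in, with the robot touching nothing.
Of rough1, rough2, rough3 only 2 to 3 are there at a start; the rules pass over those that are not, and their reading is None.
At some moment in a run one of rough1, rough2, rough3 may be knocked a few centimetres aside while the robot is not near it.
It also fails if it takes over 210 s, if anything falls off the work surface, if the arm or the gripper's body presses on something with over 40 N, if the wrist force passes 120 N, or if a joint passes its speed limit or range.

## Working session

There is one attempt and no reset: what is moved stays moved. The work goes in short steps, Python scripts to look and compute and a shell command to move; the robot and the scene stay as the last step left them, time stands still between calls to the robot, and variables do not carry over. Pictures are saved under pics/ and viewed, at most 14 in all, crops included, and the job is handed in when it is done.

```bash
ls; mkdir -p pics; cat > h.py <<'E'
from station import r
import numpy as np, cv2
from scipy.spatial.transform import Rotation as R
def snap(n):
    ci=r.camera_info(n); im,d=r.get_image(n); return im,d,ci
def cloud(d,ci):
    v,u=np.mgrid[0:480,0:640]
    p=np.stack([(u-ci['cx'])/ci['fx']*d,-(v-ci['cy'])/ci['fy']*d,-d],-1)
    return p@R.from_quat(ci['orientation']).as_matrix().T+np.array(ci['xyz'])
def save(n,im): cv2.imwrite('pics/'+n,im[...,::-1])
E
python3 - <<'E'
from h import *
print(r.observe(), r.finger_overhang)
for n in ['top','scene']:
    im,d,ci=snap(n); print(ci); save(n+'0.png',im); np.savez(n+'0.npz',im=im,P=cloud(d,ci),d=d)
E
```

```text
pics
{'time': 0.0, 'joints': array([ 1.15672111e+00,  2.91264952e-01, -1.54133456e-01,  1.12668088e+00,
       -4.42249824e-05,  1.43151662e+00]), 'dq': array([ 4.71088978e-04,  3.42509495e-04, -7.48566084e-04, -7.29249430e-04,
        9.82514662e-05,  7.11432780e-04]), 'effort': array([-4.28267012e-04, -5.37147832e+01,  3.31368577e+01,  1.60682620e-02,
       -2.66757997e-04,  3.52093565e-06]), 'position': array([142.28994225, 504.92000657, 247.73758508]), 'eef_rot': array([ 1.36965819e-01,  9.90575566e-01, -6.23123847e-04, -1.53955835e-04]), 'ft_force': array([0.93073587, 0.79746335, 0.63688614]), 'ft_torque': array([-0.01849908,  0.02003773,  0.00034846]), 'grasp_force': 0.0, 'gripper_width': 1.0044158647293706} 17.0
{'fx': 473.24252211710905, 'fy': 473.24252211710905, 'cx': 317.50921107390394, 'cy': 241.59643313303488, 'xyz': array([ 387.90387638,    5.54716548, 1364.94623677]), 'orientation': array([ 0.05551863, -0.03824417, -0.69968203,  0.71126656])}
{'fx': 537.2545934242885, 'fy': 537.2545934242885, 'cx': 313.1355831909242, 'cy': 240.98496592285923, 'xyz': array([1210.07181038,   25.13584301, 1069.22301233]), 'orientation': array([0.20536135, 0.20663895, 0.66371381, 0.6889202 ])}
```

View pics/top0.png

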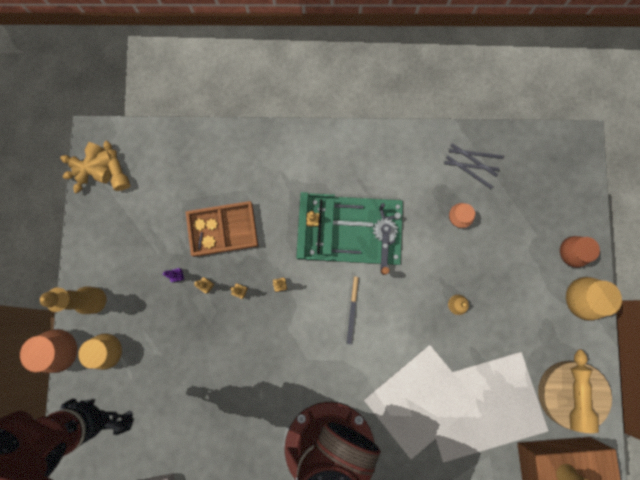

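View pics/scene0.png

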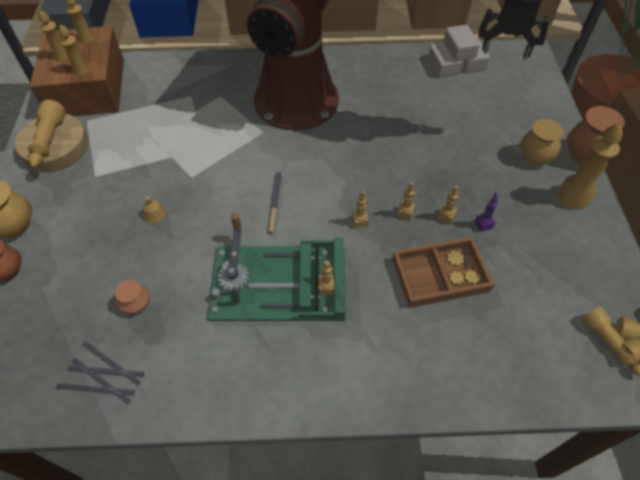

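The top view shows the fixed jaw at about (305,228), wheel (385,230) and lever knob (385,270). The roughs are at (204,285), (239,291) and (280,284), the purple decoy at (174,275), and the tray at (222,228) with its empty half on the right. The scene view agrees.

```bash
python3 - <<'E'
from h import *
for n in ['top','scene']:
    z=np.load(n+'0.npz'); im,P,d=z['im'],z['P'],z['d']
    hsv=cv2.cvtColor(im,cv2.COLOR_RGB2HSV); H,S,V=[hsv[...,i].astype(int) for i in range(3)]
    ws=(P[...,0]>200)&(P[...,0]<800)&(abs(P[...,1])<500)&(d>0)
    print(n,'bench z',np.median(P[ws&(S<40)][:,2]))
    g=ws&(H>60)&(H<95)&(S>90)
    rect=cv2.minAreaRect(P[g][:,:2].astype(np.float32)); print('green',rect)
    gh=g&(P[...,2]>38)&(P[...,2]<50); print('green tall',cv2.minAreaRect(P[gh][:,:2].astype(np.float32)))
    gold=ws&(H>12)&(H<28)&(S>90)&(P[...,2]>15)
    k,l,st,c=cv2.connectedComponentsWithStats(gold.astype(np.uint8))
    for i in range(1,k):
        if st[i,4]>15:
            q=P[l==i]; m=q[q[:,2]>q[:,2].max()-40]; print(st[i],np.round(q.min(0)),np.round(q.max(0)),'top40 med',np.round(np.median(m,0)))
    br=ws&(H<16)&(S>90)&(P[...,2]>20)
    k,l,st,c=cv2.connectedComponentsWithStats(br.astype(np.uint8))
    for i in range(1,k):
        if st[i,4]>15:
            q=P[l==i]; print('brown',st[i],cv2.minAreaRect(q[:,:2].astype(np.float32)),q[:,2].max().round())
E
```

```text
top bench z 0.8720153862013831
green ((605.549072265625, -52.35621643066406), (290.94549560546875, 185.56263732910156), 87.76885986328125)
green tall ((608.5701904296875, 45.83323287963867), (94.50279235839844, 183.83914184570312), 87.65449523925781)
[306 211  14  15 178] [612.  36.  15.] [657.  73. 125.] top40 med [628.  56. 112.]
[206 219  11   9  26] [605. 336.  15.] [629. 365.  21.] top40 med [618. 351.  17.]
[203 235  12  13  43] [547. 339.  15.] [582. 370.  25.] top40 med [562. 354.  17.]
[219 247  11   5  16] [535. 290.  27.] [546. 320.  40.] top40 med [540. 305.  35.]
[194 277  19  16 179] [417. 336.  18.] [460. 375. 126.] top40 med [438. 355. 101.]
[273 278  14  13 148] [427. 127.  15.] [461. 164. 129.] top40 med [443. 145. 107.]
[231 284  16  15 162] [403. 240.  15.] [442. 281. 123.] top40 med [423. 257. 101.]
[451 296  18  18 246] [ 372. -381.   15.] [ 419. -336.   68.] top40 med [ 397. -357.   38.]
brown [186 201  72  55 896] ((601.6128540039062, 317.58197021484375), (131.5594482421875, 190.5510711669922), 10.048677444458008) 44.0
brown [449 203  26  25 506] ((645.6157836
[... 1041 characters left out ...]
. 381.  24.] top40 med [565. 361.  17.]
[318 260  16  34 411] [611.  42.  16.] [647.  77. 127.] top40 med [633.  62. 102.]
[450 270  14  14  95] [595. 340.  15.] [629. 370.  22.] top40 med [614. 356.  17.]
[465 270  15  13  92] [597. 374.  15.] [629. 407.  20.] top40 med [615. 390.  17.]
brown [232 214   8  15  84] ((485.1740417480469, -138.89767456054688), (15.185213088989258, 13.628507614135742), 21.58469009399414) 103.0
brown [ 394  238   99   67 1734] ((600.8086547851562, 321.8013916015625), (131.90821838378906, 189.98841857910156), 9.765787124633789) 44.0
brown [116 280  33  34 871] ((650.222412109375, -360.5037536621094), (62.16091537475586, 67.31231689453125), 39.774349212646484) 71.0
```

```bash

python3 -m pendant '1 -1 0.5 0 0 0 100; 2 -2.2 1 0 0 1 100; 3 -3.5 1.5 0 0 2 100; 4 -4.7 2 0 0 2.8 100; 4.6 -5.6 2 0 0 2.8 100'
python3 -m pendant '1 -1.1 0 0 0 0 100; 2 -2.3 0 0 0 0 100; 3 -3.5 0 0 0 0 100; 4 -4.7 0 0 0 0 100; 4.6 -5.6 0 0 0 0 100'
python3 -m pendant '1 -1.1 0 0 0 0 100; 2 -2.3 0 0 0 0 100; 3 -3.5 0 0 0 0 100; 4 -4.7 0 0 0 0 100; 4.6 -5.6 0 0 0 0 100'
python3 -m pendant '0.8 -1.1 0 0 0 0 100; 1.6 -2.3 0 0 0 0 100; 2.2 -3.5 0 0 0 0 100; 2.4 -4.5 0 0 0 0 100; 2.4 -5 0 0 0 0 100'
python3 -m pendant '0 0 0 0 0 0 100; 0 0 0 0 0 0 100; 0 0 0 0 0 0 100; 0 0 0 0 0 0 100; 0 0 0 0 0 0 100'
python3 - <<'E'
from h import *
im,d,ci=snap('wrist'); print(ci, r.observe()['position'],r.observe()['eef_rot']); save('w1.png',im); np.savez('w1.npz',im=im,P=cloud(d,ci),d=d)
E
```

```text
time: 0.52
position: [259.4, 363.8, 300.1]
eef_rot: [0.013, 1.0, 0.001, 0.001]
ft_force: [-0.2, 0.5, -0.2]
gripper_width: 1.004
grasp_force: 0.0
time: 0.93
position: [374.1, 223.0, 298.1]
eef_rot: [0.016, 1.0, -0.0, 0.0]
ft_force: [0.2, -0.0, -0.2]
gripper_width: 0.999
grasp_force: 0.0
time: 1.35
position: [489.2, 82.7, 297.9]
eef_rot: [0.016, 1.0, -0.0, 0.0]
ft_force: [-0.2, 0.3, 0.4]
gripper_width: 0.999
grasp_force: 0.0
time: 1.77
position: [548.2, -42.5, 297.4]
eef_rot: [0.016, 1.0, -0.0, -0.0]
ft_force: [-1.6, 0.3, 0.3]
gripper_width: 0.999
grasp_force: 0.0
time: 2.18
position: [547.2, -38.5, 298.5]
eef_rot: [0.014, 1.0, 0.0, 0.0]
ft_force: [-0.4, 0.2, -0.6]
gripper_width: 0.999
grasp_force: 0.0
{'fx': 374.07575018823565, 'fy': 374.07575018823565, 'cx': 328.17751139188886, 'cy': 235.0054128222479, 'xyz': array([464.40028996, -35.53079018, 423.37772295]), 'orientation': array([-0.11840837, -0.11490851,  0.68722231,  0.70746095])} [547.29266976 -38.69169902 298.52064983] [1.45239915e-02 9.99894514e-01 2.16054236e-05 1.20605845e-04]
```

View pics/w1.png

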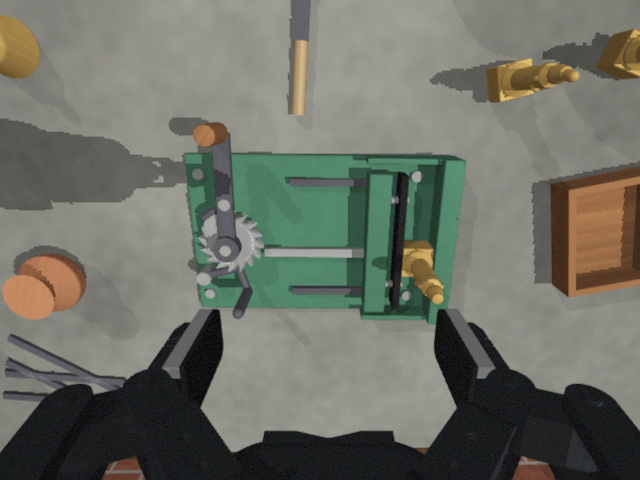

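The wrist view shows the knob top at (205,131), the wheel hub (228,247) and the pawl pivot (205,278). The pawl's post leans to its top at about (238,312). The finished figure's pedestal is at (418,258), between the black pad (400) and the fixed jaw (450).

```bash
cat >> h.py <<'E'
def ray(ci,u,v,z):
    q=R.from_quat(ci['orientation']).apply([(u-ci['cx'])/ci['fx'],-(v-ci['cy'])/ci['fy'],-1]); c=np.array(ci['xyz'])
    return c+q*(z-c[2])/q[2]
E
python3 - <<'E'
from h import *
z=np.load('w1.npz'); im,P,d=z['im'],z['P'],z['d']
hsv=cv2.cvtColor(im,cv2.COLOR_RGB2HSV); H,S,V=[hsv[...,i].astype(int) for i in range(3)]
v,u=np.mgrid[0:480,0:640]
g=(H>60)&(H<95)&(S>90)&(v<330)
for lo,hi in [(5,18),(40,50)]:
    m=g&(P[...,2]>lo)&(P[...,2]<hi); k,l,st,c=cv2.connectedComponentsWithStats(m.astype(np.uint8))
    print(lo,cv2.minAreaRect(P[m][:,:2].astype(np.float32)))
    for i in range(1,k):
        if st[i,4]>300: print(st[i],cv2.minAreaRect(P[l==i][:,:2].astype(np.float32)),np.median(P[l==i][:,2]))
for n,(a,b,c,e) in dict(post=(228,265,255,320),knob=(190,115,232,150),hub=(215,230,242,265),pivot=(195,268,215,288)).items():
    q=P[b:e,a:c].reshape(-1,3); uu=np.stack([u[b:e,a:c],v[b:e,a:c]],-1).reshape(-1,2)
    t=q[:,2].max(); 
    for lo in (t-6,t-20): 
        s=q[:,2]>lo; print(n,t.round(),s.sum(),np.round(np.median(q[s],0)),np.round(q[s].min(0)),np.round(q[s].max(0)),np.median(uu[s],0))
gold=(H>12)&(H<30)&(S>90)&(P[...,2]>15)&(v<330)&(u>390)&(u<460)
q=P[gold]
for lo,hi in [(34,44),(45,95),(100,130)]:
    s=q[(q[:,2]>lo)&(q[:,2]<hi)]; print(lo,len(s),cv2.minAreaRect(s[:,:2].astype(np.float32)),s[:,2].max())
bp=(V<45)&(u>385)&(u<412)&(v>165)&(v<310)&(P[...,2]>30)&(P[...,2]<46); print('pad',cv2.minAreaRect(P[bp][:,:2].astype(np.float32)))
E
```

```text
5 ((607.4982299804688, -50.046783447265625), (294.205322265625, 187.70208740234375), 87.78621673583984)
[ 185  153   30  119 1747] ((578.6953125, -181.60018920898438), (29.373807907104492, 140.05406188964844), 87.25751495361328) 11.430645533453799
[  232   154   225    93 12945] ((568.01171875, -23.081771850585938), (243.19192504882812, 106.46526336669922), 87.69205474853516) 11.462869221304175
[ 244  249  120   60 4912] ((661.9302368164062, -70.72097778320312), (144.569091796875, 77.26273345947266), 87.23960876464844) 11.53175934882023
[200 273  43  34 961] ((673.284423828125, -173.25978088378906), (52.05073928833008, 46.70736312866211), 88.15519714355469) 11.546824120034557
[399 277  25  33 469] ((683.2681274414062, 60.25910186767578), (28.94508171081543, 40.30911636352539), 86.36418914794922) 11.663892567088794
40 ((596.8514404296875, -4.47088623046875), (223.4080047607422, 187.94281005859375), 79.93685150146484)
[ 427  160   39  163 2710] ((612.9006958007812, 86.7730712890625), (20.82222557067871, 187.5433349609375), 87.72268676757812) 44.30339412459523
[ 363  174   30  139 3062]
[... 537 characters left out ...]
 -36. 423.] [464. -36. 423.] [233. 256.]
pivot 39.0 173 [ 645. -182.   37.] [ 638. -190.   33.] [ 654. -171.   39.] [204. 278.]
pivot 39.0 246 [ 643. -181.   37.] [ 638. -190.   20.] [ 654. -171.   39.] [206. 276.]
34 354 ((594.1364135742188, 55.54069137573242), (41.91058349609375, 108.76128387451172), 89.36874389648438) 43.98776289559527
45 586 ((635.416748046875, 68.36492919921875), (46.66961669921875, 28.718791961669922), 72.45989227294922) 94.93366417401376
100 313 ((630.2944946289062, 58.157737731933594), (13.160140037536621, 16.408916473388672), 16.086238861083984) 123.9171041394984
pad ((611.8193969726562, 38.069400787353516), (7.169946670532227, 155.1874237060547), 87.78861999511719)
```

```bash
python3 - <<'E'
from h import *
z=np.load('w1.npz'); im,P,d=z['im'],z['P'],z['d']
v,u=np.mgrid[0:480,0:640]
for n,(a,b,c,e) in dict(post=(228,265,258,320),knob=(190,115,232,150),hub=(215,230,242,265)).items():
    k=(d[b:e,a:c]>0).ravel(); q=P[b:e,a:c].reshape(-1,3)[k]; uu=np.stack([u[b:e,a:c],v[b:e,a:c]],-1).reshape(-1,2)[k]
    t=np.percentile(q[:,2],99)
    for lo in (t-5,t-20): 
        s=(q[:,2]>lo)&(q[:,2]<t+5); print(n,t.round(),s.sum(),np.round(np.median(q[s],0)),np.round(q[s].min(0)),np.round(q[s].max(0)),np.median(uu[s],0))
cv2.imwrite('pics/w1c.png',cv2.resize(im[200:325,180:280,::-1],None,fx=5,fy=4.8,interpolation=cv2.INTER_CUBIC))
E
```

```text
post 85.0 96 [ 664. -135.   84.] [ 660. -141.   80.] [ 672. -130.   87.] [238. 314.]
post 85.0 182 [ 663. -134.   80.] [ 660. -141.   65.] [ 672. -130.   87.] [239. 310.]
knob 98.0 427 [ 485. -141.   97.] [ 475. -151.   93.] [ 495. -132.   99.] [204. 136.]
knob 98.0 544 [ 485. -139.   96.] [ 475. -151.   78.] [ 495. -132.   99.] [207. 135.]
hub 59.0 509 [ 604. -147.   56.] [ 591. -160.   54.] [ 619. -134.   59.] [226. 250.]
hub 59.0 755 [ 600. -147.   55.] [ 584. -163.   39.] [ 619. -134.   59.] [227. 246.]
```

View pics/w1c.png

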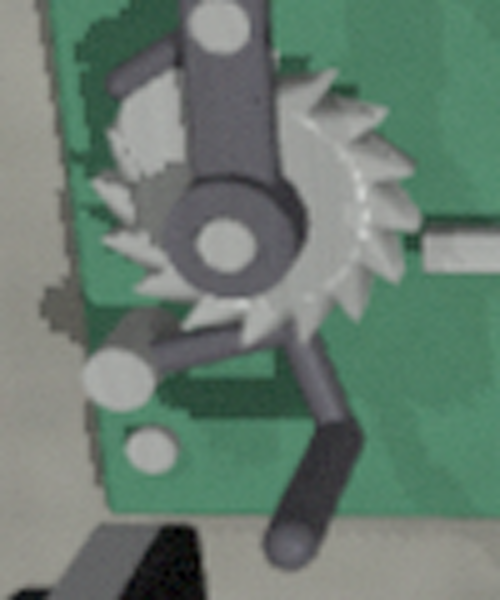

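Post is at (665,-135), pivot (645,-181), and the clamp is yawed about -2.2°. Next I turn the jaws along the post's tangent and straddle it.

```bash

python3 -m pendant '1 -1 0 0 0 1.4 80; 2 -2 -0.6 0 0 2.8 60; 3 -3 -1.2 0 0 4.2 40; 4 -3.87 -1.8 0 0 5.6 40; 4.7 -3.87 -2.4 0 0 7 40'
python3 -m pendant '0 0 -0.5 0 0 1.4 40; 0 0 -1 0 0 2.8 40; 0 0 -1.5 0 0 4.2 40; 0 0 -2 0 0 5.6 40; 0 0 -2.6 0 0 6.6 40'
python3 -m pendant '0 0 -0.4 0 0 0 40; 0 0 -0.7 0 0 0 40; 0 0 -0.7 0 0 0 40; 0 0 -0.7 0 0 0 40; 0 0 -0.7 0 0 0 40'
python3 - <<'E'
from h import *
im,d,ci=snap('wrist'); save('w2.png',im); o=r.observe(); print(o['joints'],o['position'],R.from_quat(o['eef_rot']).as_matrix()[:2,1])
np.savez('w2.npz',im=im,P=cloud(d,ci),d=d)
E
```

```text
time: 2.65
position: [666.6, -139.9, 237.1]
eef_rot: [-0.288, 0.958, -0.001, 0.0]
ft_force: [0.5, -0.2, -1.0]
gripper_width: 0.4
grasp_force: 0.0
time: 3.07
position: [665.3, -135.8, 173.1]
eef_rot: [-0.55, 0.835, -0.0, 0.0]
ft_force: [0.3, 0.1, -0.1]
gripper_width: 0.402
grasp_force: 0.0
time: 3.48
position: [665.5, -136.5, 156.7]
eef_rot: [-0.546, 0.838, -0.0, 0.0]
ft_force: [-0.2, -0.2, 0.5]
gripper_width: 0.402
grasp_force: 0.0
[-3.09920369e-01  6.40724292e-01  1.64868396e-01  1.09353898e+00
 -3.33447587e-05 -1.46528973e+00] [ 665.46460162 -136.57208103  156.77075872] [-0.91494315  0.40358032]
```

View pics/w2.png

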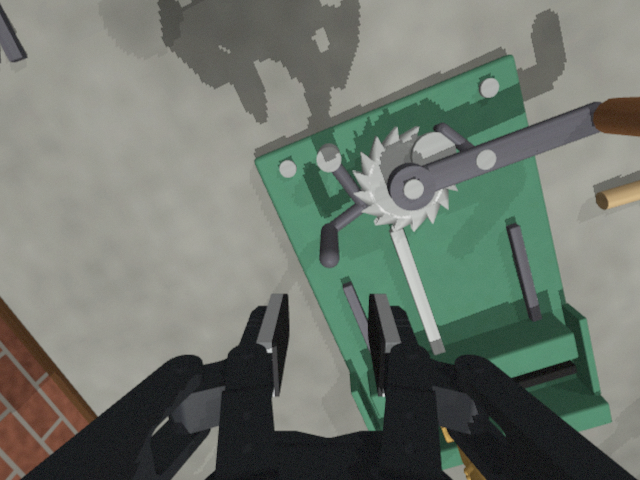

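The post top at (330,255) lines up with the finger centre column (~329), so I descend, grip and pull.

```bash

python3 -m pendant '0 0 -0.8 0 0 0 40; 0 0 -1.6 0 0 0 40; 0 0 -2.4 0 0 0 40; 0 0 -3 0 0 0 40; 0 0 -3.4 0 0 0 40'
python3 -m pendant '0 0 0 0 0 0 0; 0 0 0 0 0 0 0; 0 0 0 0 0 0 0; 0 0 0 0 0 0 0; 0 0 0 0 0 0 0'
python3 -m pendant '0.16 -0.07 0 0 0 0 0; 0.32 -0.18 0 0 0 0 0; 0.48 -0.3 0 0 0 0 0; 0.6 -0.42 0 0 0 0 0; 0.64 -0.46 0 0 0 0 0'
for i in 1 2 3 ; do python3 -m pendant '0 0 0 0 0 0 0; 0 0 0 0 0 0 0; 0 0 0 0 0 0 0; 0 0 0 0 0 0 0; 0 0 0 0 0 0 0' | tail -4; done
python3 - <<'E'
from h import *
im,d,ci=snap('wrist'); save('w3.png',im)
im,d,ci=snap('top'); P=cloud(d,ci)
hsv=cv2.cvtColor(im,cv2.COLOR_RGB2HSV); H,S=hsv[...,0],hsv[...,1]
m=(H>60)&(H<95)&(S>90)&(P[...,2]>38)&(P[...,2]<50)&(d>0)
k,l,st,c=cv2.connectedComponentsWithStats(m.astype(np.uint8))
for i in range(1,k):
    if st[i,4]>30: print(st[i],np.median(P[l==i],0))
E
```

```text
time: 3.95
position: [664.6, -136.4, 69.8]
eef_rot: [-0.546, 0.838, 0.0, -0.0]
ft_force: [-0.3, 0.2, -0.0]
gripper_width: 0.397
grasp_force: 0.0
time: 4.37
position: [665.3, -136.6, 71.4]
eef_rot: [-0.546, 0.838, -0.0, 0.0]
ft_force: [0.7, -1.0, -4.5]
gripper_width: 0.12
grasp_force: 58.7
time: 4.78
position: [681.5, -145.7, 71.4]
eef_rot: [-0.547, 0.837, 0.002, 0.001]
ft_force: [-1.9, 13.1, 1.7]
gripper_width: 0.117
grasp_force: 59.8
eef_rot: [-0.547, 0.837, 0.002, 0.001]
ft_force: [0.3, 10.2, -0.2]
gripper_width: 0.115
grasp_force: 59.5
eef_rot: [-0.547, 0.837, 0.002, 0.001]
ft_force: [-0.1, 9.7, -1.0]
gripper_width: 0.117
grasp_force: 59.5
eef_rot: [-0.547, 0.837, 0.002, 0.001]
ft_force: [-0.6, 9.2, -0.7]
gripper_width: 0.116
grasp_force: 59.5
[297 194  11  64 380] [601.73671727  83.19044786  45.46161596]
[335 199  11  56 375] [617.2890635  -23.23079253  45.57419279]
```

View pics/w3.png

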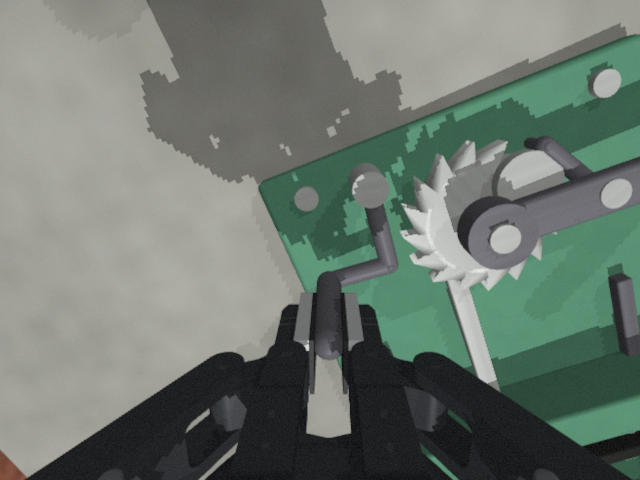

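The pawl is lifted: post gripped at (328,315), and the jaw block went from y=13 to about -23, which is fully open. Next I let the pawl back and go to the finished figure.

```bash

python3 -m pendant '-0.16 0.14 0 0 0 0 0; -0.32 0.26 0 0 0 0 0; -0.48 0.38 0 0 0 0 0; -0.64 0.46 0 0 0 0 0; -0.64 0.46 0 0 0 0 0'|head -2
python3 -m pendant '0 0 0 0 0 0 40; 0 0 0 0 0 0 40; 0 0 0 0 0 0 40; 0 0 1 0 0 0 40; 0 0 2 0 0 0 40'|head -2
python3 -m pendant '0 0 1.5 0 0 0 40; 0 0 3 0 0 -1.4 40; 0 0 4 0 0 -2.8 40; 0 0 5 0 0 -4.2 40; 0 0 5.2 0 0 -5.6 60'|head -2
python3 -m pendant '-0.3 1.6 0 0 0 -1.4 60; -0.6 3.2 0 0 0 -2.8 60; -0.9 4.8 0 0 0 -4.2 60; -1.2 6.4 0 0 0 -5.6 60; -1.42 7.8 0 0 0 -7 60'|head -2
python3 -m pendant '0 0 0 0 0 -1.2 60; 0 0 0 0 0 -1.2 60; 0 0 0 0 0 -1.2 60; 0 0 0 0 0 -1.2 60; 0 0 0 0 0 -1.2 60'
python3 - <<'E'
from h import *
im,d,ci=snap('wrist'); save('w4.png',im); o=r.observe(); print(o['joints'],o['position'],R.from_quat(o['eef_rot']).as_matrix()[:2,1])
P=cloud(d,ci)
hsv=cv2.cvtColor(im,cv2.COLOR_RGB2HSV); H,S=hsv[...,0],hsv[...,1]
m=((H>12)&(H<30)&(S>90)&(P[...,2]>15)&(d>0))
k,l,st,c=cv2.connectedComponentsWithStats(m.astype(np.uint8))
for i in range(1,k):
    if st[i,4]>100:
        q=P[l==i]; t=q[:,2].max(); s=q[q[:,2]>t-12]; print(st[i],t.round(),np.round((s.min(0)+s.max(0))/2), np.round(q.min(0)),np.round(q.max(0)))
E
```

```text
time: 6.55
position: [665.7, -135.2, 71.7]
time: 6.97
position: [663.6, -136.4, 120.1]
time: 7.38
position: [666.5, -137.3, 256.3]
time: 7.8
position: [628.6, 60.4, 251.3]
time: 8.22
position: [629.7, 57.2, 250.7]
eef_rot: [0.024, 1.0, -0.0, -0.0]
ft_force: [0.3, -0.3, -0.1]
gripper_width: 0.6
grasp_force: 0.0
[-2.47720878e-02  4.99183238e-01  1.69057835e-01  1.24075553e+00
 -1.53442215e-04  2.29868481e-02] [629.66014952  57.27406439 250.71926914] [0.04774077 0.99885975]
[   3    7   70   41 1632] 99.0 [ 485. -141.   93.] [ 475. -151.   54.] [ 495. -131.   99.]
[ 498   76  142  169 6832] 38.0 [609. 286.  32.] [534. 215.  15.] [683. 365.  38.]
[ 311  181   37   59 1769] 124.0 [631.  59. 118.] [615.  42.  15.] [650.  76. 124.]
```

View pics/w4.png

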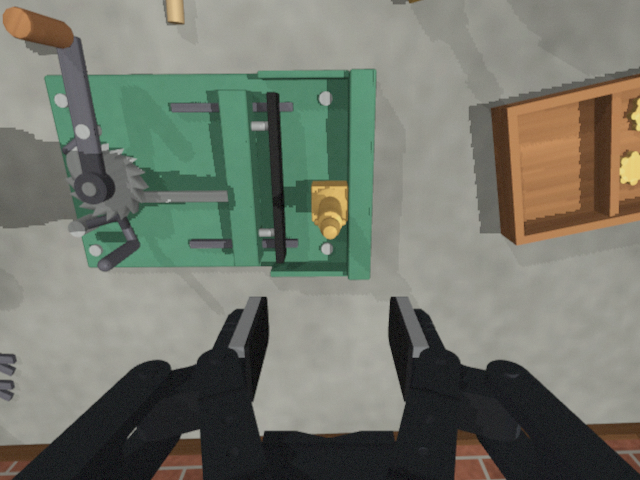

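The jaw is open with the pad at (277,180), and the finished figure stands free at (330,205), world (631,59). I pick it up and carry it to the tray half at (609,274).

```bash

python3 -m pendant '0.05 0.07 -1.5 0 0 0 60; 0.05 0.07 -3 0 0 0 60; 0.05 0.07 -4.5 0 0 0 60; 0.05 0.07 -6 0 0 0 60; 0.05 0.07 -6.7 0 0 0 60'|head -2
python3 -m pendant '0 0 0 0 0 0 60; 0 0 0 0 0 0 0; 0 0 0 0 0 0 0; 0 0 0 0 0 0 0; 0 0 0 0 0 0 0'
python3 -m pendant '0 0 0 0 0 0 0; 0 0 0 0 0 0 0; 0 0 0.5 0 0 0 0; 0 0 1.5 0 0 0 0; 0 0 2.5 0 0 0 0'
python3 -m pendant '0 0 1 0 0 0 0; 0 0.3 2 0 0 0 0; 0 1.2 2 0 0 0 0; -0.1 2.4 2 0 0 0 0; -0.2 3.6 2 0 0 0 0'
python3 -m pendant '-0.2 1.2 0 0 0 0 0; -0.4 2.4 0 0 0 0 0; -0.6 3.6 0 0 0 0 0; -0.67 4.6 0 0 0 0 0; -0.67 5 0 0 0 0 0'
python3 -m pendant '0 0 -0.4 0 0 0 0; 0 0 -0.8 0 0 0 0; 0 0 -1.2 0 0 0 0; 0 0 -1.5 0 0 0 0; 0 0 -1.6 0 0 0 0'
python3 - <<'E'
from h import *
im,d,ci=snap('wrist'); save('w5.png',im); o=r.observe(); print(o['position'])
P=cloud(d,ci)
hsv=cv2.cvtColor(im,cv2.COLOR_RGB2HSV); H,S=hsv[...,0],hsv[...,1]
m=(P[...,2]>30)&(P[...,2]<42)&(d>0)&(P[...,1]>215)&(H<16)&(S>90)
q=P[m]; print(cv2.minAreaRect(q[:,:2].astype(np.float32)),q.min(0))
E
```

```text
time: 8.68
position: [628.1, 59.4, 78.6]
time: 9.1
position: [632.2, 59.2, 85.5]
eef_rot: [0.024, 1.0, -0.001, 0.002]
ft_force: [0.2, -5.5, 4.5]
gripper_width: 0.231
grasp_force: 58.8
time: 9.52
position: [630.0, 60.4, 146.5]
eef_rot: [0.024, 1.0, 0.0, -0.001]
ft_force: [1.4, 0.0, -2.4]
gripper_width: 0.228
grasp_force: 58.7
time: 9.93
position: [626.1, 151.1, 197.4]
eef_rot: [0.025, 1.0, 0.001, 0.001]
ft_force: [0.6, 0.7, -3.1]
gripper_width: 0.23
grasp_force: 58.7
time: 10.35
position: [608.0, 279.1, 196.6]
eef_rot: [0.022, 1.0, 0.001, 0.0]
ft_force: [0.2, 0.0, -3.3]
gripper_width: 0.23
grasp_force: 58.9
time: 10.77
position: [608.2, 273.8, 153.6]
eef_rot: [0.025, 1.0, -0.001, -0.001]
ft_force: [-0.8, -0.0, -3.1]
gripper_width: 0.226
grasp_force: 58.9
[608.28981331 273.97731503 153.93638887]
((602.9945068359375, 320.8364562988281), (130.61949157714844, 190.42056274414062), 9.999666213989258) [522.37172012 216.03830781  30.00016782]
```

View pics/w5.png

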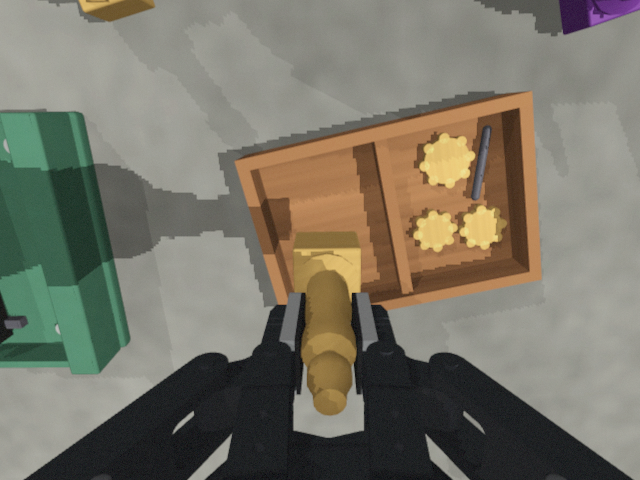

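```bash

python3 -m pendant '0.05 0.04 -0.7 0 0 0 0; 0.1 0.08 -1.4 0 0 0 0; 0.1 0.08 -2 0 0 0 0; 0.1 0.08 -2.5 0 0 0 0; 0.1 0.08 -2.8 0 0 0 0'|head -2
python3 -m pendant '0 0 -0.1 0 0 0 0; 0 0 -0.15 0 0 0 0; 0 0 -0.15 0 0 0 0; 0 0 -0.15 0 0 0 0; 0 0 -0.15 0 0 0 0'
python3 -m pendant '0 0 0 0 0 0 30; 0 0 0 0 0 0 55; 0 0 0 0 0 0 55; 0 0 0.4 0 0 0 55; 0 0 1.2 0 0 0 55'
python3 -m pendant '0 0 1.2 0 0 0 60; 0 0 2.4 0 0 0 60; 0 0 3.6 0 0 0 60; 0 0 4.8 0 0 0 60; 0 0 5.2 0 0 0 60'
python3 - <<'E'
from h import *
im,d,ci=snap('top'); P=cloud(d,ci)
hsv=cv2.cvtColor(im,cv2.COLOR_RGB2HSV); H,S=hsv[...,0],hsv[...,1]
for w in ('top','scene'):
  if w=='scene':
    im,d,ci=snap(w); P=cloud(d,ci); save('s6.png',im); hsv=cv2.cvtColor(im,cv2.COLOR_RGB2HSV); H,S=hsv[...,0],hsv[...,1]
  m=((H>10)&(H<30)&(S>90)&(P[...,2]>50)&(P[...,2]<135)&(d>0)&(P[...,0]>200)&(P[...,0]<750)&(abs(P[...,1])<450))
  k,l,st,c=cv2.connectedComponentsWithStats(m.astype(np.uint8))
  for i in range(1,k):
    if st[i,4]>20:
        q=P[l==i]; print(w,st[i],np.round(q.min(0)),np.round(q.max(0)))
E
```

```text
time: 11.23
position: [611.0, 276.5, 84.4]
time: 11.65
position: [612.0, 277.4, 82.9]
eef_rot: [0.024, 1.0, 0.0, 0.001]
ft_force: [-0.3, -0.1, -2.1]
gripper_width: 0.23
grasp_force: 59.0
time: 12.07
position: [610.0, 276.8, 110.8]
eef_rot: [0.024, 1.0, -0.001, -0.002]
ft_force: [-0.2, -0.3, -0.6]
gripper_width: 0.548
grasp_force: 0.0
time: 12.48
position: [613.0, 277.9, 248.1]
eef_rot: [0.024, 1.0, 0.001, 0.003]
ft_force: [0.9, 0.5, 1.1]
gripper_width: 0.601
grasp_force: 0.0
top [456 204  18  18 193] [ 626. -392.   58.] [ 673. -342.   73.]
top [227 218  12  10  77] [601. 262.  51.] [621. 287. 123.]
top [381 267   8   7  41] [ 475. -152.   77.] [ 491. -135.  105.]
top [273 279   9   9  59] [434. 135.  61.] [456. 159. 126.]
top [235 286   6   8  28] [416. 248.  52.] [434. 261. 100.]
top [461 302   6   5  21] [ 391. -367.   55.] [ 402. -354.   69.]
scene [404 183  11  23 146] [415. 255.  50.] [435. 276. 126.]
scene [358 192   9  21 126] [440. 143.  50.] [453. 162. 126.]
scene [146 197   7   8  29] [ 391. -360.   50.] [ 403. -349.   70.]
scene [446 200  10   9  58] [437. 354.  50.] [449. 371.  82.]
scene [232 214   8  15  87] [ 478. -146.   59.] [ 492. -132.  102.]
scene [421 249  14  24 205] [603. 266.  50.] [620. 293. 123.]
scene [116 280  25  24 433] [ 620. -388.   50.] [ 673. -337.   72.]
```

Finished figure stands in the tray (top at z=123). Now the lever: knob (485,-141), axis (604,-148).

```bash

python3 -m pendant '-0.3 -1.2 0 0 0 0 60; -0.7 -2.6 0 0 0 0 60; -1.1 -4 0 0 0 0 60; -1.5 -5.4 0 0 0 0 60; -1.8 -6.5 0 0 0 0 60'|sed -n 2p
python3 -m pendant '-0.3 -1.2 0 0 0 0 60; -0.7 -2.6 0 0 0 0 60; -1.1 -4 0 0 0 0 60; -1.5 -5.4 0 0 0 0 60; -1.8 -6.5 0 0 0 0 60'|sed -n 2p
python3 -m pendant '-0.4 -1 -0.6 0 0 0 60; -0.8 -2 -1.2 0 0 0 60; -1.1 -3 -1.8 0 0 0 60; -1.44 -3.7 -2.4 0 0 0 60; -1.44 -3.7 -2.4 0 0 0 60'|sed -n 2p
python3 -m pendant '0 0 0 0 0 0 60; 0 0 0 0 0 0 60; 0 0 0 0 0 0 60; 0 0 0 0 0 0 60; 0 0 0 0 0 0 60'|sed -n 2p
python3 - <<'E'
from h import *
print(r.observe()['position'])
c=np.array([604,-148.])
f=lambda t: c+120*np.array([np.cos(np.radians(t)),np.sin(np.radians(t))])
th=np.linspace(176.6,273.8,16)
for j in range(3):
    b=f(th[5*j]); print([tuple(np.round((f(t)-b)/25,2)) for t in th[5*j+1:5*j+6]])
th=np.linspace(273.8,171,16)
for j in range(3):
    b=f(th[5*j]); print('ret',[tuple(np.round((f(t)-b)/25,2)) for t in th[5*j+1:5*j+6]])
th=np.linspace(171,273.8,16)
for j in range(3):
    b=f(th[5*j]); print('pull',[tuple(np.round((f(t)-b)/25,2)) for t in th[5*j+1:5*j+6]])
E
```

```text
position: [564.6, 112.7, 240.6]
position: [519.6, -49.6, 240.8]
position: [481.9, -141.9, 178.3]
position: [486.0, -139.6, 182.5]
[ 486.01983755 -139.59437031  182.50085725]
[(np.float64(-0.0), np.float64(-0.54)), (np.float64(0.06), np.float64(-1.08)), (np.float64(0.18), np.float64(-1.61)), (np.float64(0.36), np.float64(-2.12)), (np.float64(0.59), np.float64(-2.61))]
[(np.float64(0.29), np.float64(-0.46)), (np.float64(0.63), np.float64(-0.88)), (np.float64(1.01), np.float64(-1.26)), (np.float64(1.44), np.float64(-1.6)), (np.float64(1.9), np.float64(-1.89))]
[(np.float64(0.49), np.float64(-0.23)), (np.float64(1.0), np.float64(-0.41)), (np.float64(1.53), np.float64(-0.52)), (np.float64(2.07), np.float64(-0.58)), (np.float64(2.62), np.float64(-0.58))]
ret [(np.float64(-0.57), np.float64(-0.0)), (np.float64(-1.14), np.float64(0.06)), (np.float64(-1.7), np.float64(0.19)), (np.float64(-2.24), np.float64(0.39)), (np.float64(-2.75), np.float64(0.65))]
ret [(np.float64(-0.48), np.float64(0.32)), (np.float64(-0.91), np.float64(0.69)), (np.float64(-1.3), np.float64(1.12)), (np.float64(-1.63), n
[... 155 characters left out ...]
44), np.float64(1.65)), (np.float64(-0.46), np.float64(2.23)), (np.float64(-0.4), np.float64(2.8))]
pull [(np.float64(-0.06), np.float64(-0.57)), (np.float64(-0.04), np.float64(-1.14)), (np.float64(0.04), np.float64(-1.71)), (np.float64(0.19), np.float64(-2.27)), (np.float64(0.4), np.float64(-2.8))]
pull [(np.float64(0.28), np.float64(-0.5)), (np.float64(0.61), np.float64(-0.97)), (np.float64(1.0), np.float64(-1.39)), (np.float64(1.43), np.float64(-1.77)), (np.float64(1.91), np.float64(-2.09))]
pull [(np.float64(0.51), np.float64(-0.26)), (np.float64(1.05), np.float64(-0.46)), (np.float64(1.61), np.float64(-0.59)), (np.float64(2.18), np.float64(-0.66)), (np.float64(2.75), np.float64(-0.65))]
```

```bash

python3 -m pendant '-0.04 -0.06 -1 0 0 0 60; -0.04 -0.06 -2 0 0 0 60; -0.04 -0.06 -3 0 0 0 60; -0.04 -0.06 -3.8 0 0 0 60; -0.04 -0.06 -4.1 0 0 0 60'|sed -n 2p
python3 -m pendant '0 0 0 0 0 0 0; 0 0 0 0 0 0 0; 0 0 0 0 0 0 0; 0 0 0 0 0 0 0; 0 0 0 0 0 0 0'
python3 -m pendant '0 -0.54 0 0 0 0 0; 0.06 -1.08 0 0 0 0 0; 0.18 -1.61 0 0 0 0 0; 0.36 -2.12 0 0 0 0 0; 0.59 -2.61 0 0 0 0 0'
```

```text
position: [483.3, -140.6, 77.3]
time: 15.08
position: [485.3, -142.0, 80.8]
eef_rot: [0.024, 1.0, -0.0, 0.001]
ft_force: [-1.4, 0.3, 6.2]
gripper_width: 0.22
grasp_force: 58.6
time: 15.5
position: [500.3, -207.8, 80.8]
eef_rot: [0.024, 1.0, -0.0, 0.001]
ft_force: [4.2, 3.8, 4.0]
gripper_width: 0.216
grasp_force: 58.7
```

```bash

python3 -m pendant '0.29 -0.46 0 0 0 0 0; 0.63 -0.88 0 0 0 0 0; 1.01 -1.26 0 0 0 0 0; 1.44 -1.6 0 0 0 0 0; 1.9 -1.89 0 0 0 0 0'
python3 -m pendant '0.49 -0.23 0 0 0 0 0; 1 -0.41 0 0 0 0 0; 1.53 -0.52 0 0 0 0 0; 2.07 -0.58 0 0 0 0 0; 2.62 -0.58 0 0 0 0 0'
python3 -m pendant '0 0 0 0 0 0 0; 0 0 0 0 0 0 0; 0 0 0 0 0 0 0; 0 0 0 0 0 0 0; 0 0 0 0 0 0 0'
```

```text
time: 15.92
position: [548.0, -254.8, 80.8]
eef_rot: [0.024, 1.0, 0.0, 0.001]
ft_force: [1.3, 5.2, 6.4]
gripper_width: 0.215
grasp_force: 58.8
time: 16.33
position: [613.2, -268.9, 80.8]
eef_rot: [0.024, 1.0, 0.0, 0.001]
ft_force: [-1.8, 3.6, 6.1]
gripper_width: 0.212
grasp_force: 59.0
time: 16.75
position: [613.0, -268.8, 80.8]
eef_rot: [0.024, 1.0, -0.0, 0.001]
ft_force: [0.4, 2.2, 4.6]
gripper_width: 0.219
grasp_force: 58.9
```

Forces are small, so I return the lever to the park position.

```bash

python3 -m pendant '-0.57 0 0 0 0 0 0; -1.14 0.06 0 0 0 0 0; -1.7 0.19 0 0 0 0 0; -2.24 0.39 0 0 0 0 0; -2.75 0.65 0 0 0 0 0'|sed -n '2p;4p'
python3 -m pendant '-0.48 0.32 0 0 0 0 0; -0.91 0.69 0 0 0 0 0; -1.3 1.12 0 0 0 0 0; -1.63 1.59 0 0 0 0 0; -1.91 2.09 0 0 0 0 0'|sed -n '2p;4p'
python3 -m pendant '-0.21 0.53 0 0 0 0 0; -0.36 1.09 0 0 0 0 0; -0.44 1.65 0 0 0 0 0; -0.46 2.23 0 0 0 0 0; -0.4 2.8 0 0 0 0 0'|sed -n '2p;4p'
python3 -m pendant '0 0 0 0 0 0 0; 0 0 0 0 0 0 0; 0 0 0 0 0 0 60; 0 0 0 0 0 0 60; 0 0 0 0 0 0 60'
python3 -m pendant '0 0 1.2 0 0 0 60; 0 0 2.4 0 0 0 60; 0 0 3.6 0 0 0 60; 0 0 4.8 0 0 0 60; 0 0 5.6 0 0 0 60'|sed -n '2p;4p'
cat >> h.py <<'E'
def jaw(ci,d,im):
    "clamp-frame positions of the jaw tops (z~45): fixed and moving"
    P=cloud(d,ci); hsv=cv2.cvtColor(im,cv2.COLOR_RGB2HSV); H,S=hsv[...,0],hsv[...,1]
    m=(H>60)&(H<95)&(S>90)&(P[...,2]>38)&(P[...,2]<50)&(d>0)
    k,l,st,c=cv2.connectedComponentsWithStats(m.astype(np.uint8)); o=[]
    for i in range(1,k):
        if st[i,4]>100: o.append(cv2.minAreaRect(P[l==i][:,:2].astype(np.float32))[0]+(st[i,4],))
    return o
def figs(w='scene'):
    im,d,ci=snap(w); P=cloud(d,ci); hsv=cv2.cvtColor(im,cv2.COLOR_RGB2HSV); H,S=hsv[...,0],hsv[...,1]
    m=((H>10)&(H<30)&(S>90)&(P[...,2]>50)&(P[...,2]<135)&(d>0)&(P[...,0]>200)&(P[...,0]<750)&(abs(P[...,1])<450))
    k,l,st,c=cv2.connectedComponentsWithStats(m.astype(np.uint8))
    for i in range(1,k):
        if st[i,4]>20:
            q=P[l==i]; print(w,np.round((q.min(0)+q.max(0))[:2]/2),q[:,2].max().round())
E
python3 - <<'E'
from h import *
im,d,ci=snap('top'); print(jaw(ci,d,im)); figs()
E
```

```text
position: [544.0, -252.5, 80.8]
ft_force: [3.5, 5.0, 4.7]
position: [496.5, -200.5, 80.8]
ft_force: [5.0, 1.5, 3.0]
position: [486.5, -130.1, 80.8]
ft_force: [2.3, -1.4, 7.1]
time: 18.42
position: [485.7, -130.2, 79.6]
eef_rot: [0.024, 1.0, -0.0, -0.0]
ft_force: [0.2, -0.5, -0.3]
gripper_width: 0.597
grasp_force: 0.0
position: [486.2, -130.5, 222.2]
ft_force: [1.7, 0.1, 0.3]
[(610.1676025390625, 83.18721771240234, np.int32(399)), (608.5118408203125, -14.583160400390625, np.int32(433))]
scene [440. 364.] 124.0
scene [448. 152.] 124.0
scene [449. 219.] 125.0
scene [ 396. -354.] 71.0
scene [ 485. -127.] 104.0
scene [612. 280.] 124.0
scene [ 647. -362.] 71.0
```

The ratchet holds: the jaw came forward about 9 mm and the lever is parked at about 0.06. One rough was knocked aside to (449,219). Next, a close look at the roughs.

```bash

python3 -m pendant '-0.2 1 0.6 0 0 0 60; -0.4 2.5 1.2 0 0 0 60; -0.64 4 1.8 0 0 0 60; -0.64 5.5 2.4 0 0 0 60; -0.64 7 3 0 0 0 60'|sed -n 2p
python3 -m pendant '0 1.5 0.5 0 0 0 60; 0 3 1 0 0 0 60; 0 4.5 1 0 0 0 60; 0 6 1 0 0 0 60; 0 7.2 1 0 0 0 60'|sed -n 2p
python3 -m pendant '0 0 0 0 0 0 60; 0 0.4 0 0 0 0 60; 0 0.8 0 0 0 0 60; 0 0.8 0 0 0 0 60; 0 0.8 0 0 0 0 60'|sed -n 2p
cat >> h.py <<'E'
def peds():
    im,d,ci=snap('wrist'); P=cloud(d,ci); hsv=cv2.cvtColor(im,cv2.COLOR_RGB2HSV); H,S=hsv[...,0],hsv[...,1]
    g=((H>12)&(H<30)&(S>90)&(P[...,2]>6)&(P[...,2]<140)&(d>0)&(P[...,0]<520))
    k,l,st,c=cv2.connectedComponentsWithStats(g.astype(np.uint8))
    for i in range(1,k):
        if st[i,4]>300:
            q=P[l==i]; t=q[:,2].max(); s=q[q[:,2]>t-12]; p=q[(q[:,2]>22)&(q[:,2]<31)]
            print(st[i],t.round(),'head',np.round((s.min(0)+s.max(0))[:2]/2,1),'ped',np.round(cv2.minAreaRect(p[:,:2].astype(np.float32))[0],1),np.round(cv2.minAreaRect(p[:,:2].astype(np.float32))[1:][0]),round(cv2.minAreaRect(p[:,:2].astype(np.float32))[2],1))
    return im
E
python3 - <<'E'
from h import *
save('w7.png',peds()); o=r.observe(); print(o['position'],R.from_quat(o['eef_rot']).as_matrix()[:2,1])
E
```

```text
position: [468.7, 46.2, 294.4]
position: [469.1, 227.2, 318.7]
position: [469.8, 244.5, 319.2]
[ 409  130   56   43 1418] 122.0 head [440.8 361. ] ped [439.4 361.8] [33. 34.] 57.0
[ 49 135  24  61 776] 16.0 head [436.8 -62.6] ped [0. 0.] [0. 0.] 0.0
[ 215  147   48   43 1301] 122.0 head [446.4 150.3] ped [445.3 149.2] [33. 34.] 12.3
[ 285  146   37   43 1068] 123.0 head [448.3 217.3] ped [447.8 217.9] [33. 33.] 68.5
[469.82300599 244.19869737 319.41998985] [0.04854129 0.99882111]
```

View pics/w7.png

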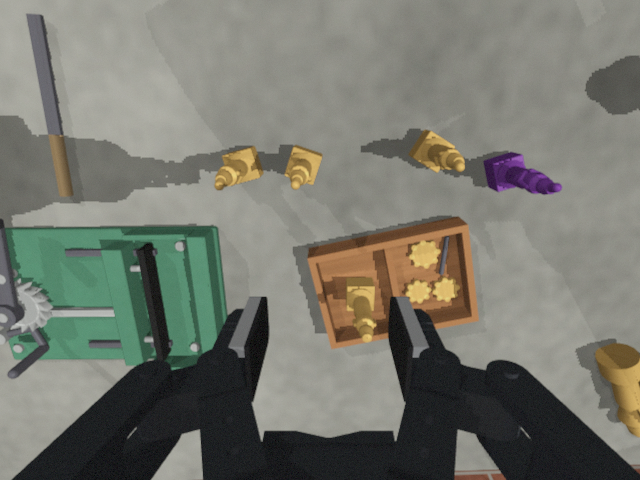

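All three pedestals are clear in the wrist view, at (237,165), (303,167) and (437,152), with edge yaws of 12°, 68.5° and 57°. The purple figure is at (515,172). I take the rough at (446,150) first, gripping along its edges.

```bash

python3 -m pendant '-0.3 -0.9 -1 0 0 0.7 50; -0.6 -1.8 -2 0 0 1.5 50; -0.95 -2.8 -3 0 0 2.3 50; -0.95 -3.77 -4 0 0 3 50; -0.95 -3.77 -4.8 0 0 3 50'|sed -n 2p
python3 -m pendant '0 0 0 0 0 0 50; 0 0 -1 0 0 0 50; 0 0 -2 0 0 0 50; 0 0 -3.2 0 0 0 50; 0 0 -4 0 0 0 50'|sed -n 2p
python3 -m pendant '0 0 -0.7 0 0 0 50; 0 0 -1.02 0 0 0 50; 0 0 -1.02 0 0 0 50; 0 0 -1.02 0 0 0 50; 0 0 -1.02 0 0 0 50'|sed -n '2p;4p'
python3 -m pendant '0 0 0 0 0 0 0; 0 0 0 0 0 0 0; 0 0 0 0 0 0 0; 0 0 0 0 0 0 0; 0 0 0 0 0 0 0'
python3 -m pendant '0 0 0.3 0 0 0 0; 0 0 1.2 0 0 0 0; 0 0 2.4 0 0 0 0; 0 0 3.6 0 0 0 0; 0 0 4.8 0 0 0 0'
python3 -m pendant '0 0 1 0 0 -0.7 0; 0 0 1.8 0 0 -1.5 0; 0 0 1.8 0 0 -2.3 0; 0 0 1.8 0 0 -2.9 0; 0 0 1.8 0 0 -2.9 0'
python3 - <<'E'
from h import *
o=r.observe(); p=o['position']; print(p,R.from_quat(o['eef_rot']).as_matrix()[:2,1]); print((np.array([661.8,55.9,86])-p)/25)
E
```

```text
position: [444.8, 146.7, 198.2]
position: [446.2, 150.5, 98.9]
position: [447.1, 150.8, 75.4]
ft_force: [0.3, 0.3, 0.4]
time: 21.9
position: [446.8, 150.6, 75.1]
eef_rot: [-0.107, 0.994, -0.0, 0.001]
ft_force: [-0.7, -1.3, 6.9]
gripper_width: 0.227
grasp_force: 58.3
time: 22.32
position: [445.2, 150.5, 195.8]
eef_rot: [-0.107, 0.994, 0.0, -0.0]
ft_force: [0.4, 0.7, -2.5]
gripper_width: 0.229
grasp_force: 58.7
time: 22.73
position: [445.7, 150.6, 239.8]
eef_rot: [0.021, 1.0, 0.0, 0.0]
ft_force: [-0.3, 0.1, -3.3]
gripper_width: 0.226
grasp_force: 58.8
[445.72246811 150.55451217 239.80038135] [0.0414778  0.99913941]
[ 8.64310128 -3.78618049 -6.15201525]
```

```bash

python3 -m pendant '1.2 -0.5 0 0 0 0 0; 2.5 -1.1 0 0 0 0 0; 3.8 -1.7 0 0 0 0 0; 5 -2.2 0 0 0 0 0; 6.2 -2.7 0 0 0 0 0'|sed -n 2p
python3 -m pendant '1.2 -0.5 0 0 0 0 0; 2.1 -0.9 0 0 0 0 0; 2.44 -1.09 0 0 0 0 0; 2.44 -1.09 0 0 0 0 0; 2.44 -1.09 0 0 0 0 0'|sed -n 2p
python3 -m pendant '0 0 -0.8 0 0 0 0; 0 0 -1.8 0 0 0 0; 0 0 -2.8 0 0 0 0; 0 0 -3.8 0 0 0 0; 0 0 -4.5 0 0 0 0'|sed -n 2p
python3 -m pendant '0 0 -0.4 0 0 0 0; 0 0 -0.8 0 0 0 0; 0 0 -1.1 0 0 0 0; 0 0 -1.3 0 0 0 0; 0 0 -1.3 0 0 0 0'|sed -n '2p;4p'
python3 - <<'E'
from h import *
im,d,ci=snap('wrist'); save('w8.png',im); o=r.observe(); print(o['position'])
E
```

```text
position: [601.9, 82.2, 238.8]
position: [661.4, 55.7, 238.3]
position: [659.6, 56.7, 124.7]
position: [661.6, 55.9, 93.6]
ft_force: [-0.5, 0.6, -2.5]
[662.00143384  55.91321187  94.30713409]
```

View pics/w8.png

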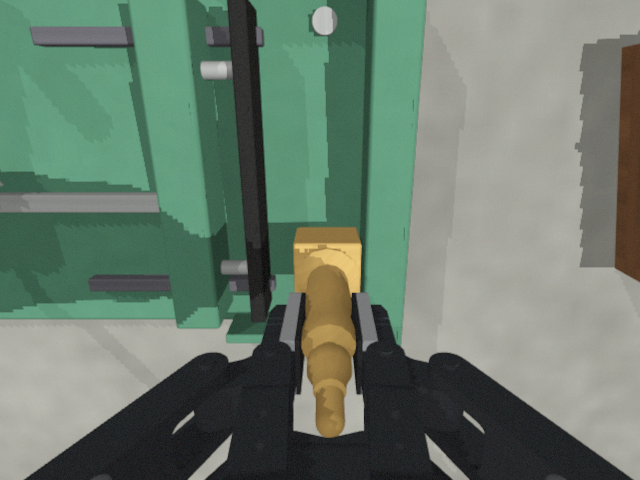

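The figure is square to the jaws, with its pedestal at (327,260) just short of the fixed jaw (365). I set it down and go for the next.

```bash

python3 -m pendant '0 0 -0.15 0 0 0 0; 0 0 -0.28 0 0 0 0; 0 0 -0.28 0 0 0 0; 0 0 -0.28 0 0 0 30; 0 0 -0.28 0 0 0 50'|sed -n '2p;4p'
python3 -m pendant '0 0 0 0 0 0 50; 0 0 0.8 0 0 0 50; 0 0 2 0 0 0 50; 0 0 3.2 0 0 0 50; 0 0 4.4 0 0 0 50'|sed -n 2p
python3 -m pendant '-0.8 0.6 1 0 0 -1 50; -1.6 1.4 1.8 0 0 -2 50; -2.6 2.4 1.8 0 0 -3 50; -3.6 3.4 1.8 0 0 -3.8 50; -4.8 4.2 1.8 0 0 -3.8 50'|sed -n 2p
python3 -m pendant '-1.1 0.6 0 0 0 0 50; -2.2 1.2 0 0 0 0 50; -3 1.8 0 0 0 0 50; -3.7 2.28 0 0 0 0 50; -3.7 2.28 0 0 0 0 50'|sed -n 2p
python3 -m pendant '0 0 0 0 0 0 50; 0 0 0 0 0 0 50; 0 0 0 0 0 0 50; 0 0 0 0 0 0 50; 0 0 0 0 0 0 50'|sed -n 2p
python3 - <<'E'
from h import *
peds(); o=r.observe(); print(o['position'],R.from_quat(o['eef_rot']).as_matrix()[:2,1]); figs()
E
```

```text
position: [662.2, 55.8, 87.4]
ft_force: [-0.7, 0.2, -0.0]
position: [661.7, 55.8, 198.4]
position: [541.5, 162.1, 242.6]
position: [446.4, 219.5, 242.6]
position: [450.0, 217.3, 241.9]
[ 446  108   89   46 2695] 123.0 head [440.4 360.4] ped [439.6 362.1] [34. 34.] 56.9
[ 309  177   37   62 1782] 123.0 head [449.1 217.1] ped [447.4 218. ] [34. 33.] 68.8
[ 53 249  44  61 859] 16.0 head [436.3 -62.1] ped [0. 0.] [0. 0.] 0.0
[  0 355  29  37 500] 90.0 head [ 487.1 -120.4] ped [0. 0.] [0. 0.] 0.0
[449.88772102 217.40360794 241.89387083] [0.36317737 0.93172   ]
scene [441. 363.] 123.0
scene [448. 220.] 124.0
scene [ 397. -355.] 69.0
scene [ 484. -126.] 102.0
scene [612. 280.] 123.0
scene [661.  58.] 134.0
scene [ 646. -362.] 71.0
```

```bash

python3 -m pendant '-0.07 0 -1.2 0 0 0 50; -0.07 0 -2.6 0 0 0 50; -0.07 0 -4 0 0 0 50; -0.07 0 -5.4 0 0 0 50; -0.07 0 -6.4 0 0 0 50'|sed -n 2p
python3 -m pendant '0 0 -0.3 0 0 0 50; 0 0 -0.3 0 0 0 50; 0 0 -0.3 0 0 0 20; 0 0 -0.3 0 0 0 0; 0 0 -0.3 0 0 0 0'|sed -n 2p
python3 -m pendant '0 0 0 0 0 0 0; 0 0 0 0 0 0 0; 0 0 0 0 0 0 0; 0 0 0.4 0 0 0 0; 0 0 1.4 0 0 0 0'
python3 -m pendant '0 0 1.2 0 0 0 0; 0 0 2.6 0 0 0.9 0; 0 0 4 0 0 1.9 0; 0 0 5 0 0 2.9 0; 0.5 -0.5 5.3 0 0 3.8 0'|sed -n '2p;4p;6p'
python3 -m pendant '0.9 -0.9 0 0 0 0 0; 1.9 -1.9 0 0 0 0 0; 2.9 -2.9 0 0 0 0 0; 3.9 -3.9 0 0 0 0 0; 4.9 -4.9 0 0 0 0 0'|sed -n 2p
python3 -m pendant '0.8 -0.7 0 0 0 0 0; 1.14 -0.98 0 0 0 0 0; 1.14 -0.98 0 0 0 0 0; 1.14 -0.98 0 0 0 0 0; 1.14 -0.98 0 0 0 0 0'|sed -n '2,3p'
python3 -m pendant '0 0 0 0 0 0 0; 0 0 -1 0 0 0 0; 0 0 -2 0 0 0 0; 0 0 -3 0 0 0 0; 0 0 -4 0 0 0 0'|sed -n 2p
python3 -m pendant '0 0 -0.5 0 0 0 0; 0 0 -1 0 0 0 0; 0 0 -1.5 0 0 0 0; 0 0 -1.8 0 0 0 0; 0 0 -1.8 0 0 0 0'|sed -n '2,4p'
python3 -c "
from h import *
o=r.observe(); p=o['position']; print(p,R.from_quat(o['eef_rot']).as_matrix()[:2,1]); print((np.array([611.8,57.8,87.3])-p)/25)"
```

```text
position: [446.7, 217.2, 79.5]
position: [449.0, 218.2, 76.2]
time: 27.88
position: [445.7, 217.2, 108.5]
eef_rot: [0.184, 0.983, -0.001, -0.002]
ft_force: [-0.9, -0.6, -3.4]
gripper_width: 0.227
grasp_force: 59.0
position: [460.2, 207.0, 247.3]
ft_force: [1.0, 0.6, -2.6]
grasp_force: 59.1
position: [583.3, 81.5, 243.1]
position: [610.2, 59.2, 242.3]
eef_rot: [0.019, 1.0, 0.0, -0.0]
position: [610.5, 59.4, 141.6]
position: [609.7, 59.0, 95.8]
eef_rot: [0.019, 1.0, 0.0, -0.001]
ft_force: [-0.5, 1.1, -2.8]
[609.68836581  59.032152    95.79049301] [0.03820001 0.99927011]
[ 0.08446537 -0.04928608 -0.33961972]
```

```bash

python3 -m pendant '0.08 -0.05 0 0 0 0 0; 0.08 -0.05 -0.2 0 0 0 0; 0.08 -0.05 -0.33 0 0 0 0; 0.08 -0.05 -0.33 0 0 0 0; 0.08 -0.05 -0.33 0 0 0 0'|sed -n '2p;4p'
python3 -m pendant '0 0 0 0 0 0 30; 0 0 0 0 0 0 50; 0 0 0 0 0 0 50; 0 0 0.8 0 0 0 50; 0 0 2 0 0 0 50'|sed -n '2p;4p'
python3 -m pendant '0 0 1.2 0 0 0 50; 0 0 2.4 0 0 0 50; 0 0 3.4 0 0 0 50; -0.4 0.9 4 0 0 -0.6 50; -0.9 2 4 0 0 -1.2 50'|sed -n 2p
python3 -m pendant '-0.6 1.2 0 0 0 -1 50; -1.3 2.5 0 0 0 -2 50; -2 3.8 0 0 0 -3 50; -2.7 5.1 0 0 0 -4 50; -3.4 6.3 0 0 0 -5 50'|sed -n 2p
python3 -m pendant '-0.6 1.2 0 0 0 0 50; -1.3 2.5 0 0 0 0 50; -2 3.5 0 0 0 0 50; -2.57 3.86 0 0 0 0 50; -2.57 3.86 0 0 0 0 50'|sed -n 2p
python3 -m pendant '0 0 0 0 0 0 50; 0 0 0 0 0 0 50; 0 0 0 0 0 0 50; 0 0 0 0 0 0 50; 0 0 0 0 0 0 50'|sed -n 2p
python3 - <<'E'
from h import *
peds(); o=r.observe(); print(o['position'],R.from_quat(o['eef_rot']).as_matrix()[:2,1]); figs()
E
```

```text
position: [613.1, 57.0, 88.9]
ft_force: [-0.1, -0.2, -3.2]
position: [611.3, 57.0, 137.0]
ft_force: [1.4, 0.4, 0.2]
position: [593.1, 106.2, 242.9]
position: [504.8, 266.2, 239.3]
position: [438.9, 363.3, 239.1]
position: [442.1, 360.4, 238.8]
[ 309  177   37   62 1805] 123.0 head [440.5 361.2] ped [439.3 362.1] [33. 34.] 57.4
[  0 364  47  49 717] 15.0 head [436.8 -61. ] ped [0. 0.] [0. 0.] 0.0
[441.99742828 360.50132712 238.7890774 ] [0.54919228 0.83569602]
scene [440. 364.] 127.0
scene [ 396. -355.] 69.0
scene [ 486. -127.] 103.0
scene [611. 280.] 124.0
scene [636.  58.] 135.0
scene [ 647. -363.] 71.0
```

```bash

python3 -m pendant '-0.08 0.05 -1.2 0 0 0 50; -0.08 0.05 -2.6 0 0 0 50; -0.08 0.05 -4 0 0 0 50; -0.08 0.05 -5.4 0 0 0 50; -0.08 0.05 -6.3 0 0 0 50'|sed -n 2p
python3 -m pendant '0 0 -0.25 0 0 0 50; 0 0 -0.25 0 0 0 50; 0 0 -0.25 0 0 0 20; 0 0 -0.25 0 0 0 0; 0 0 -0.25 0 0 0 0'|sed -n 2p
python3 -m pendant '0 0 0 0 0 0 0; 0 0 0 0 0 0 0; 0 0 0 0 0 0 0; 0 0 0.4 0 0 0 0; 0 0 1.4 0 0 0 0'
python3 -m pendant '0 0 1.2 0 0 0 0; 0 0 2.6 0 0 0.9 0; 0 0 4 0 0 1.9 0; 0 0 5 0 0 2.9 0; 0.2 -0.5 5.2 0 0 3.8 0'|sed -n '2p;4p;6p'
python3 -m pendant '0.5 -1.1 0 0 0 0.8 0; 1 -2.3 0 0 0 1.6 0; 1.5 -3.5 0 0 0 2.4 0; 2 -4.7 0 0 0 2.4 0; 2.4 -5.8 0 0 0 2.4 0'|sed -n 2p
python3 -m pendant '0.5 -1.2 0 0 0 0 0; 1 -2.5 0 0 0 0 0; 1.5 -3.8 0 0 0 0 0; 2 -5 0 0 0 0 0; 2.27 -5.78 0 0 0 0 0'|sed -n '2,3p'
python3 -m pendant '0 0 0 0 0 0 0; 0 0 0 0 0 0 0; 0 0 -1 0 0 0 0; 0 0 -2 0 0 0 0; 0 0 -3 0 0 0 0'|sed -n 2p
python3 -m pendant '0 0 -0.8 0 0 0 0; 0 0 -1.6 0 0 0 0; 0 0 -2.3 0 0 0 0; 0 0 -2.7 0 0 0 0; 0 0 -2.7 0 0 0 0'|sed -n '2,4p'
python3 -c "
from h import *
o=r.observe(); p=o['position']; print(p,R.from_quat(o['eef_rot']).as_matrix()[:2,1]); print((np.array([561.8,59.7,87.3])-p)/25)"
```

```text
position: [438.3, 361.2, 78.3]
position: [440.6, 363.0, 76.8]
time: 33.82
position: [437.5, 361.1, 108.5]
eef_rot: [0.286, 0.958, -0.002, -0.002]
ft_force: [0.5, -0.6, -2.2]
gripper_width: 0.227
grasp_force: 58.8
position: [445.4, 352.1, 245.9]
ft_force: [1.4, -1.0, -2.9]
grasp_force: 59.1
position: [504.8, 203.1, 240.9]
position: [562.0, 57.5, 240.9]
eef_rot: [0.02, 1.0, -0.0, 0.0]
position: [560.9, 61.5, 165.0]
position: [559.4, 61.3, 95.9]
eef_rot: [0.019, 1.0, 0.0, -0.002]
ft_force: [-0.0, -0.7, -0.9]
[559.38374831  61.31934129  95.93211205] [0.03795569 0.99927941]
[ 0.09665007 -0.06477365 -0.34528448]
```

```bash

python3 -m pendant '0.08 -0.06 0 0 0 0 0; 0.08 -0.06 -0.2 0 0 0 0; 0.08 -0.06 -0.35 0 0 0 0; 0.08 -0.06 -0.35 0 0 0 0; 0.08 -0.06 -0.35 0 0 0 0'|sed -n '2p;4p'
python3 -m pendant '0 0 0 0 0 0 30; 0 0 0 0 0 0 50; 0 0 0 0 0 0 50; 0 0 0.8 0 0 0 50; 0 0 2 0 0 0 50'|sed -n '2p;4p'
python3 -m pendant '0 0 1.2 0 0 0 60; 0 0 2.4 0 0 0 60; 0 0 3.6 0 0 0 60; 0 0 4.2 0 0 0 60; -0.4 -0.6 4.2 0 0 0 60'|sed -n 2p
python3 -m pendant '-0.5 -1.2 0 0 0 0 60; -1 -2.5 0 0 0 0 60; -1.5 -3.8 0 0 0 0 60; -2 -5 0 0 0 0 60; -2.4 -6 0 0 0 0 60'|sed -n 2p
python3 -m pendant '-0.2 -0.6 0 0 0 0 60; -0.3 -1 0 0 0 0 60; -0.3 -1 0 0 0 0 60; -0.3 -1 0 0 0 0 60; -0.3 -1 0 0 0 0 60'|sed -n 2p
python3 - <<'E'
from h import *
im,d,ci=snap('wrist'); P=cloud(d,ci); save('w9.png',im); print('jaw',jaw(ci,d,im)); o=r.observe(); print(o['position'])
q=P[(P[...,0]<520)&(P[...,0]>460)&(P[...,1]<-90)&(P[...,1]>-170)&(P[...,2]>90)&(P[...,2]<102)]; print('knob',(q.min(0)+q.max(0))/2)
figs()
E
```

```text
position: [563.4, 58.8, 89.1]
ft_force: [-0.1, -0.7, -2.1]
position: [561.2, 58.8, 137.1]
ft_force: [1.0, 0.3, 0.4]
position: [556.2, 45.1, 248.0]
position: [492.2, -108.0, 244.2]
position: [486.0, -130.4, 243.8]
jaw [(548.5859375, 88.77668762207031, np.int32(1337)), (589.4412231445312, -11.318784713745117, np.int32(2615)), (617.5389404296875, 85.91812896728516, np.int32(482)), (672.20703125, 85.89918518066406, np.int32(318))]
[ 486.07887568 -130.22250275  243.80597754]
knob [ 486.11328489 -128.77172212   94.58308906]
scene [ 398. -353.] 69.0
scene [ 485. -126.] 102.0
scene [612.  59.] 135.0
scene [611. 279.] 124.0
scene [ 646. -363.] 75.0
```

View pics/w9.png

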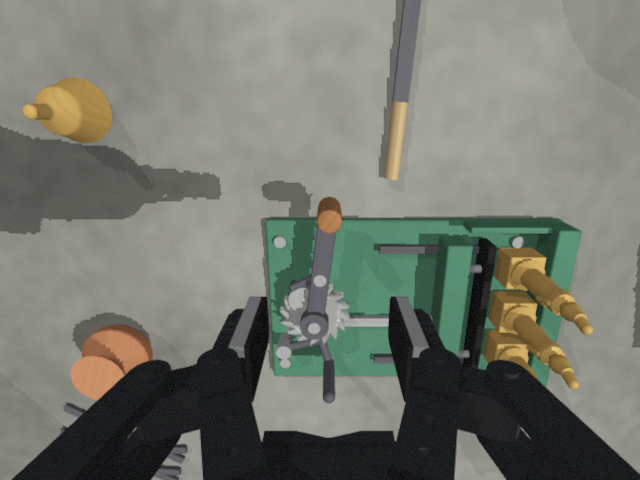

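All three roughs stand in a row at about (520,265), (515,312) and (507,355). Next I grip the knob and do one full stroke and return.

```bash

python3 -m pendant '0 0.04 -1.3 0 0 0 60; 0 0.04 -2.8 0 0 0 60; 0 0.04 -4.3 0 0 0 60; 0 0.04 -5.6 0 0 0 60; 0 0.04 -6.55 0 0 0 60'|sed -n 2p
python3 -m pendant '0 0 0 0 0 0 60; 0 0 0 0 0 0 0; 0 0 0 0 0 0 0; 0 0 0 0 0 0 0; 0 0 0 0 0 0 0'
python3 -m pendant '-0.06 -0.57 0 0 0 0 0; -0.04 -1.14 0 0 0 0 0; 0.04 -1.71 0 0 0 0 0; 0.19 -2.27 0 0 0 0 0; 0.4 -2.8 0 0 0 0 0'|sed -n '2p;4p'
python3 -m pendant '0.28 -0.5 0 0 0 0 0; 0.61 -0.97 0 0 0 0 0; 1 -1.39 0 0 0 0 0; 1.43 -1.77 0 0 0 0 0; 1.91 -2.09 0 0 0 0 0'|sed -n '2p;4p'
python3 -m pendant '0.51 -0.26 0 0 0 0 0; 1.05 -0.46 0 0 0 0 0; 1.61 -0.59 0 0 0 0 0; 2.18 -0.66 0 0 0 0 0; 2.75 -0.65 0 0 0 0 0'|sed -n '2p;4p'
python3 -m pendant '-0.57 0 0 0 0 0 0; -1.14 0.06 0 0 0 0 0; -1.7 0.19 0 0 0 0 0; -2.24 0.39 0 0 0 0 0; -2.75 0.65 0 0 0 0 0'|sed -n '2p;4p'
python3 -m pendant '-0.48 0.32 0 0 0 0 0; -0.91 0.69 0 0 0 0 0; -1.3 1.12 0 0 0 0 0; -1.63 1.59 0 0 0 0 0; -1.91 2.09 0 0 0 0 0'|sed -n '2p;4p'
python3 -m pendant '-0.21 0.53 0 0 0 0 0; -0.36 1.09 0 0 0 0 0; -0.44 1.65 0 0 0 0 0; -0.46 2.23 0 0 0 0 0; -0.4 2.8 0 0 0 0 0'|sed -n '2p;4p'
python3 - <<'E'
from h import *
im,d,ci=snap('top'); print(jaw(ci,d,im)); im,d,ci=snap('scene'); print(jaw(ci,d,im)); print(r.observe()['position']); figs()
E
```

```text
position: [484.7, -128.8, 77.4]
time: 38.92
position: [487.1, -130.6, 81.9]
eef_rot: [0.019, 1.0, -0.001, 0.002]
ft_force: [0.2, 1.3, 6.6]
gripper_width: 0.219
grasp_force: 58.5
position: [497.5, -201.4, 81.9]
ft_force: [5.4, 4.6, 6.0]
position: [545.3, -253.0, 81.9]
ft_force: [2.7, 7.0, 7.9]
position: [613.5, -268.9, 81.8]
ft_force: [-2.1, 3.9, 7.9]
position: [544.6, -252.5, 81.9]
ft_force: [4.9, 5.8, 7.9]
position: [497.2, -200.7, 81.9]
ft_force: [5.5, 2.1, 5.6]
position: [487.0, -130.6, 81.8]
ft_force: [1.4, -1.0, 9.0]
[(609.99853515625, 83.04608154296875, np.int32(363)), (608.328857421875, -5.074655532836914, np.int32(439))]
[(646.3951416015625, -0.9950542449951172, np.int32(131))]
[ 487.26515192 -129.31822305   81.83349301]
scene [ 397. -355.] 71.0
scene [ 486. -127.] 102.0
scene [612.  58.] 135.0
scene [612. 279.] 123.0
scene [ 647. -363.] 72.0
```

Jaw advanced another 9.5 mm (now about 18.6). Second stroke.

```bash

python3 -m pendant '-0.06 -0.57 0 0 0 0 0; -0.04 -1.14 0 0 0 0 0; 0.04 -1.71 0 0 0 0 0; 0.19 -2.27 0 0 0 0 0; 0.4 -2.8 0 0 0 0 0'|sed -n '2p;4p'
python3 -m pendant '0.28 -0.5 0 0 0 0 0; 0.61 -0.97 0 0 0 0 0; 1 -1.39 0 0 0 0 0; 1.43 -1.77 0 0 0 0 0; 1.91 -2.09 0 0 0 0 0'|sed -n '2p;4p'
python3 -m pendant '0.51 -0.26 0 0 0 0 0; 1.05 -0.46 0 0 0 0 0; 1.61 -0.59 0 0 0 0 0; 2.18 -0.66 0 0 0 0 0; 2.75 -0.65 0 0 0 0 0'|sed -n '2p;4p'
python3 -m pendant '-0.57 0 0 0 0 0 0; -1.14 0.06 0 0 0 0 0; -1.7 0.19 0 0 0 0 0; -2.24 0.39 0 0 0 0 0; -2.75 0.65 0 0 0 0 0'|sed -n '2p;4p'
python3 -m pendant '-0.48 0.32 0 0 0 0 0; -0.91 0.69 0 0 0 0 0; -1.3 1.12 0 0 0 0 0; -1.63 1.59 0 0 0 0 0; -1.91 2.09 0 0 0 0 0'|sed -n '2p;4p'
python3 -m pendant '-0.21 0.53 0 0 0 0 0; -0.36 1.09 0 0 0 0 0; -0.44 1.65 0 0 0 0 0; -0.46 2.23 0 0 0 0 0; -0.4 2.8 0 0 0 0 0'|sed -n '2p;4p'
python3 - <<'E'
from h import *
im,d,ci=snap('top'); print(jaw(ci,d,im)); im,d,ci=snap('wrist'); save('w10.png',im); print(jaw(ci,d,im)); figs()
c=np.array([604,-148.])
f=lambda t: c+120*np.array([np.cos(np.radians(t)),np.sin(np.radians(t))])
# partial pulls to world angle end; rows
for end in (250,):
    th=np.linspace(171,end,11)
    for j in range(2): print([[float(x) for x in np.round((f(t)-f(th[5*j]))/25,2)] for t in th[5*j+1:5*j+6]])
    th=th[::-1]
    for j in range(2): print('ret',[[float(x) for x in np.round((f(t)-f(th[5*j]))/25,2)] for t in th[5*j+1:5*j+6]])
E
```

```text
position: [497.5, -201.4, 81.9]
ft_force: [5.3, 3.8, 6.5]
position: [545.3, -253.0, 81.9]
ft_force: [2.3, 7.3, 7.1]
position: [613.5, -268.9, 81.9]
ft_force: [-1.7, 4.5, 9.1]
position: [544.6, -252.6, 81.9]
ft_force: [3.8, 4.8, 7.3]
position: [497.2, -200.7, 81.9]
ft_force: [4.9, 1.2, 6.2]
position: [487.0, -130.5, 81.8]
ft_force: [2.0, -1.1, 8.2]
[(610.177978515625, 83.34319305419922, np.int32(343)), (608.2374267578125, 4.342438697814941, np.int32(435))]
[(562.240478515625, 7.9706926345825195, np.int32(4380))]
scene [ 396. -355.] 68.0
scene [ 486. -127.] 104.0
scene [614.  61.] 135.0
scene [612. 280.] 123.0
scene [ 647. -362.] 72.0
[[-0.06, -0.66], [-0.03, -1.32], [0.1, -1.97], [0.31, -2.6], [0.61, -3.19]]
[[0.37, -0.55], [0.82, -1.03], [1.33, -1.46], [1.89, -1.81], [2.49, -2.07]]
ret [[-0.6, 0.27], [-1.17, 0.62], [-1.67, 1.04], [-2.12, 1.53], [-2.49, 2.07]]
ret [[-0.3, 0.59], [-0.51, 1.22], [-0.63, 1.87], [-0.66, 2.53], [-0.61, 3.19]]
```

View pics/w10.png

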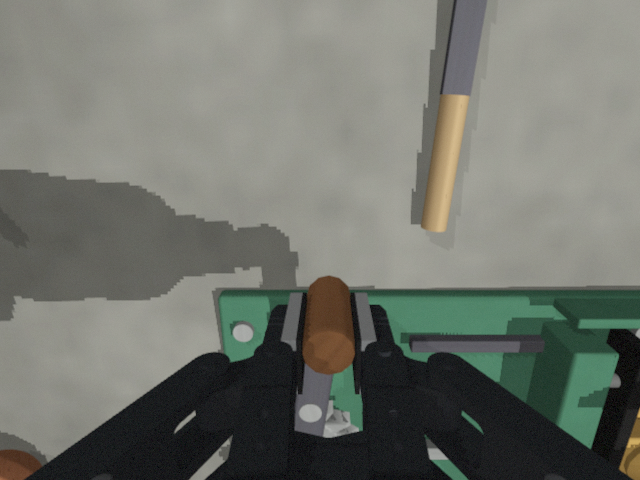

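Jaw now at about 27.9, at contact. A shorter pull (to ~1.43 rad) should add two clicks.

```bash

python3 -m pendant '-0.06 -0.66 0 0 0 0 0; -0.03 -1.32 0 0 0 0 0; 0.1 -1.97 0 0 0 0 0; 0.31 -2.6 0 0 0 0 0; 0.61 -3.19 0 0 0 0 0'|sed -n '2p;4p'
python3 -m pendant '0.37 -0.55 0 0 0 0 0; 0.82 -1.03 0 0 0 0 0; 1.33 -1.46 0 0 0 0 0; 1.89 -1.81 0 0 0 0 0; 2.49 -2.07 0 0 0 0 0'|sed -n '2p;4p'
python3 -m pendant '0 0 0 0 0 0 0; 0 0 0 0 0 0 0; 0 0 0 0 0 0 0; 0 0 0 0 0 0 0; 0 0 0 0 0 0 0'|sed -n '2p;4p'
python3 -c "
from h import *
im,d,ci=snap('top'); print('peak',jaw(ci,d,im))"
python3 -m pendant '-0.6 0.27 0 0 0 0 0; -1.17 0.62 0 0 0 0 0; -1.67 1.04 0 0 0 0 0; -2.12 1.53 0 0 0 0 0; -2.49 2.07 0 0 0 0 0'|sed -n '2p;4p'
python3 -m pendant '-0.3 0.59 0 0 0 0 0; -0.51 1.22 0 0 0 0 0; -0.63 1.87 0 0 0 0 0; -0.66 2.53 0 0 0 0 0; -0.61 3.19 0 0 0 0 0'|sed -n '2p;4p'
python3 -m pendant '0 0 0 0 0 0 0; 0 0 0 0 0 0 0; 0 0 0 0 0 0 60; 0 0 0 0 0 0 60; 0 0 0 0 0 0 60'|sed -n '2p;4p'
python3 -m pendant '0 0 1.2 0 0 0 60; 0 0 2.6 0 0 0 60; 0 0.5 4 0 0 0 60; 0.3 1.5 5.4 0 0 0 60; 0.6 2.5 6.4 0 0 0 60'|sed -n '2p;4p'
python3 -m pendant '0.3 0.8 0 0 0 0 60; 0.6 1.6 0 0 0 0 60; 0.6 1.6 0 0 0 0 60; 0.6 1.6 0 0 0 0 60; 0.6 1.6 0 0 0 0 60'|sed -n '2p;4p'
python3 - <<'E'
from h import *
im,d,ci=snap('top'); print(jaw(ci,d,im)); im,d,ci=snap('wrist'); P=cloud(d,ci); save('w11.png',im); print(jaw(ci,d,im),r.observe()['position']); figs()
yc=np.array([.0387,.9993]); Y=(P[...,:2]-[609.6,1.4])@yc; X=(P[...,:2]-[609.6,1.4])@np.array([.9993,-.0387])
hsv=cv2.cvtColor(im,cv2.COLOR_RGB2HSV); H,S,V=[hsv[...,i].astype(int) for i in range(3)]
b=(H>60)&(H<95)&(S>90)&(P[...,2]>41)&(P[...,2]<48)&(abs(X)<70)&(d>0)
print('block',np.percentile(Y[b&(Y<40)],[2,50,98]),'fixed',np.percentile(Y[b&(Y>60)],[2,50,98]))
p=(V<50)&(P[...,2]>37)&(P[...,2]<45)&(abs(X)<75)&(Y>0)&(Y<60); print('pad',np.percentile(Y[p],[2,50,98]))
q=P[(P[...,0]<520)&(P[...,0]>460)&(P[...,1]<-90)&(P[...,1]>-170)&(P[...,2]>90)&(P[...,2]<102)]; print('knob',(q.min(0)+q.max(0))/2)
E
```

```text
position: [502.7, -211.1, 81.9]
ft_force: [5.1, 4.6, 6.5]
position: [564.7, -262.1, 81.8]
ft_force: [-0.4, 7.6, 9.4]
position: [564.3, -261.8, 81.9]
ft_force: [0.3, 3.8, 8.6]
peak [(609.9589233398438, 83.57819366455078, np.int32(334)), (608.5928344726562, 12.13164234161377, np.int32(440))]
position: [502.3, -210.4, 81.9]
ft_force: [6.2, 2.6, 5.1]
position: [486.9, -130.5, 81.9]
ft_force: [3.2, -1.8, 6.7]
position: [485.9, -130.5, 80.4]
ft_force: [0.6, 0.2, 0.2]
position: [500.9, -68.0, 242.8]
ft_force: [1.7, -0.1, -0.5]
position: [515.3, -28.1, 239.8]
ft_force: [-0.3, -0.1, 0.3]
[(609.9939575195312, 83.43136596679688, np.int32(349))]
[(563.644775390625, 88.63519287109375, np.int32(1584)), (610.9755859375, 13.406014442443848, np.int32(3757)), (638.0438842773438, 91.32038879394531, np.int32(497))] [515.31725939 -28.50506147 239.77844331]
scene [ 398. -355.] 71.0
scene [ 486. -127.] 105.0
scene [614.  61.] 135.0
scene [613. 280.] 125.0
scene [ 647. -362.] 71.0
block [ 0.30320513 11.55013259 23.09989345] fixed [75.58777255 87.1749592  95.16710772]
pad [33.36040039 36.46991016 40.1071132 ]
knob [ 486.28288554 -128.59419874   94.49641321]
```

View pics/w11.png

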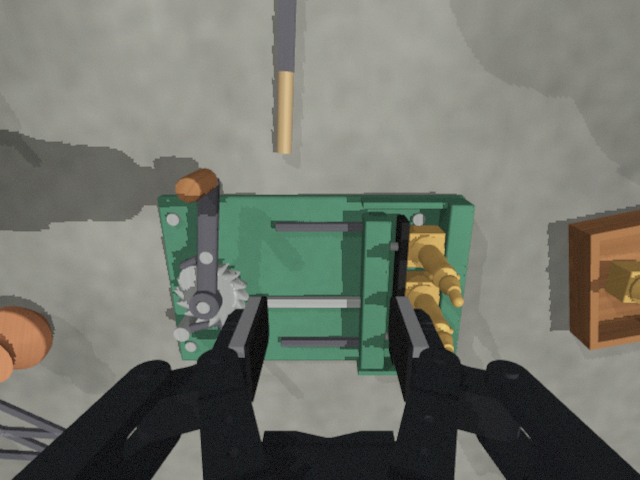

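Jaw is at 34.1 with the pad in about 6.1 mm: block at y=11.6, pad face at 40–41. The lever is parked at (197,185). I back the arm off and take a final look.

```bash

python3 -m pendant '-0.5 0 0.6 0 0 0 60; -1.2 0 1.2 0 0 0 60; -2 0 1.8 0 0 0 60; -3 0 2 0 0 0 60; -4 0 2 0 0 0 60'|sed -n '2p;4p'
python3 -m pendant '0 0 0 0 0 0 60; 0 0 0 0 0 0 60; 0 0 0 0 0 0 60; 0 0 0 0 0 0 60; 0 0 0 0 0 0 60'|sed -n '1,2p'
python3 - <<'E'
from h import *
im,d,ci=snap('top'); print(jaw(ci,d,im))
im,d,ci=snap('scene'); P=cloud(d,ci); save('s12.png',cv2.resize(im[170:330,110:510],None,fx=2,fy=2,interpolation=cv2.INTER_CUBIC))
hsv=cv2.cvtColor(im,cv2.COLOR_RGB2HSV); H,S=hsv[...,0],hsv[...,1]
m=(H>10)&(H<30)&(S>90)&(P[...,2]>105)&(P[...,2]<140)&(d>0)&(P[...,0]>500)&(P[...,1]<350)
k,l,st,c=cv2.connectedComponentsWithStats(m.astype(np.uint8))
for i in range(1,k): 
    if st[i,4]>5: q=P[l==i]; print(st[i,4],np.round(np.median(q,0)),q[:,2].max())
E
```

```text
position: [415.3, -28.4, 291.1]
ft_force: [0.7, 0.4, 0.0]
time: 48.58
position: [416.3, -27.9, 289.8]
[(610.225341796875, 83.87129974365234, np.int32(341)), (625.0712890625, 9.867992401123047, np.int32(319))]
31 [565.  63. 117.] 138.1975927328666
47 [611. 279. 116.] 124.45667295322085
55 [613.  62. 119.] 137.1638315412564
54 [661.  60. 119.] 138.32831900925407
```

View pics/s12.png

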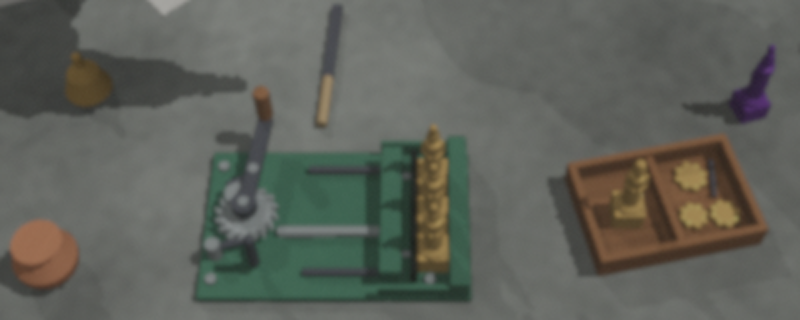

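The three roughs stand clamped in a row at (432,200), and the finished figure stands in the tray at (632,195). The lever is parked at (260,105); bell, pot and file are undisturbed.

```bash
python3 -c "
from station import r
print(r.close_job())"
```

```text
the job is handed in; nothing more can be done
None
```

The job is done and handed in at about 49 s: the finished figure stands in the tray's empty half, the ratchet held on its trial pull, all three roughs are clamped with the pad in about 6 mm, and the lever is parked.

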